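Rehang a keyhole pipette hanger and hang the pipette in it

TASK

Move the blue pipette hanger from the grey mounting plate to the free green one: lift it until its keyholes clear the screw heads, pull it off, and hang it on both screws of the green plate, fully down. Then take the yellow-capped pipette out of the round bench stand and hang it upright in the hanger's fork, its collar resting on both prongs. Carry each across without dropping it or laying it down on the bench, and leave everything else where it is.

Things in the scene. Friction and masses are not known exactly. Their poses are not given: they have to be found in the camera images.
- panel: white upright panel, fixed, 380 mm wide, 12 thick, top 208 mm above the bench, on two dark feet (110 mm long in x). Origin under its centre; x points out of its working face, away from the robot, y along the panel, z up
- mount_grey_mid (a point): grey mounting plate (136 x 100 x 3 mm) fixed on the panel's working face; the hanger hangs on it at the start. Point midway between the axes of its two screws, on the plate's front face; axes as the panel's (x out of the face). Screws 80 mm apart (y -40, +40), level, along x: neck 7 mm diameter, 6 long, then a head 14 mm diameter, 4 thick
- mount_green_mid (a point): green mounting plate, free at the start: the same plate, screws, point and axes as the grey one. Which plate is at which end of the panel varies; their heights vary by some mm
- hanger_grip (a point): blue plastic pipette hanger, loose, about 0.22 kg: back plate 124 wide, 86 high, 4 thick, with a neck 30 mm wide (y), 24 high (z), 50 long (x) out of its middle that ends in a fork. Point: centre of the neck, to be gripped from above across its 30 mm. x from plate to fork (away from the robot), y along the plate, z up. Plate: back face x -29, top z +13.5, bottom z -73 mm
- hanger_slots (a point): on the hanger, same axes: point on the back face midway between its two keyholes' slots, 29 mm behind and 8 below hanger_grip. Keyholes at y -40, +40: slots 10 mm wide; below them round openings 22 mm across, centred 20 mm below this point. Hung fully down, this point is within about 2 mm of the point between the screws; 20 mm higher (+-4) the heads pass the openings along x
- hanger_seat (a point): on the hanger, same axes: point between the fork's prongs, level with their tops, for the axis of a hung pipette; 46 mm ahead of (x) and 2 below hanger_grip. Prongs 10 mm wide, gap 22 mm, open to the front, from 17 mm behind this point to 29 ahead of it; lips 4 mm high on the prong tips from 24 to 29 mm ahead
- stand: white round bench stand, fixed: base 200 mm diameter, blue knob on top 204 mm above the bench, three fork arms 120 degrees apart (gap 22 mm, open outwards, prong tops 176 mm above the bench, 4 mm lips 109 to 114 mm from the axis). The pipettes' axes are 85 mm from the stand's axis. Origin on its axis, on the bench
- pipette_yellow_head (a point): pipette with yellow cap and collar, loose, upright, 200 mm long, about 0.09 kg, hung by its collar in a fork of the stand. Point: centre of its white head, a cylinder 28 mm diameter, 50 high, to be gripped; z up. Collar 36 mm diameter, 8 thick, underside 33 mm below this point; shaft 16 mm diameter or less; tip 162 below, top 38 above this point
- pipette_red_head (a point): another pipette of the same shape with red cap and collar, hanging in another fork of the stand; leave it alone. Which of the two fork arms holds which varies
- amber_bottle: amber jar with white cap, 44 mm diameter, 75 mm high, standing in front of the panel between the two plates; leave alone. Origin under its centre
- purple_vial: purple vial with white cap, 28 mm diameter, 55 mm high, near the amber jar; leave alone. Origin under its centre
- tip_box: blue box with clear lid, 90 x 125 mm, 68 high; leave alone. Origin under its centre
- beaker: glass beaker 72 mm diameter, 90 high; leave alone. Origin under its centre
- wash_bottle: clear bottle with red cap, 64 mm diameter, 140 high; leave alone. Origin under its centre
- marker: black marker pen, 130 mm long, 12 mm thick, lying; leave alone. Origin under its centre

How it is judged:
On the way, in this order (a step that is already met when the one before it is completed fails the run):
1. the hanger is off the grey plate's screws (distance between hanger_grip and mount_grey_mid above 0.06 m), for 0.1 s.
2. the hanger hangs on both screws of the green plate, fully down and let go (x of hanger_grip in the frame of mount_green_mid between 0.024 and 0.036 m and y of hanger_grip in the frame of mount_green_mid between -0.005 and 0.005 m and z of hanger_grip in the frame of mount_green_mid between 0.002 and 0.012 m and angle between hanger_grip's own z axis and vertical below 0.12 rad and contact force between the fingers and hanger below 0.1 N), for 0.2 s.
3. the yellow-capped pipette is out of the stand (horizontal distance between pipette_yellow_head and stand above 0.125 m and height (world z) of pipette_yellow_head above 0.19 m), for 0.1 s.
At the end, for the whole second after the job is handed in: The hanger hangs on both screws of the green plate, fully down (within 5 mm) and upright; the yellow-capped pipette hangs upright (within 0.2 rad) in the hanger's fork, its collar down on both prongs behind the lips; both are let go and at rest; nothing else has been moved (x of hanger_grip in the frame of mount_green_mid between 0.024 and 0.036 m and y of hanger_grip in the frame of mount_green_mid between -0.005 and 0.005 m and z of hanger_grip in the frame of mount_green_mid between 0.002 and 0.012 m and angle between hanger_grip's own z axis and vertical below 0.12 rad and x of pipette_yellow_head in the frame of hanger_seat between -0.018 and 0.018 m and y of pipette_yellow_head in the frame of hanger_seat between -0.009 and 0.009 m and z of pipette_yellow_head in the frame of hanger_seat between 0.028 and 0.0365 m and angle between pipette_yellow_head's own z axis and vertical below 0.2 rad and linear speed of each of pipette_yellow, hanger below 0.02 m/s); the robot touches nothing.
It fails at once if the hanger was dropped, tipped over or laid on the bench (height (world z) of hanger_grip below 0.12 m or angle between hanger_grip's own z axis and vertical above 0.6 rad).
It fails at once if the yellow-capped pipette was dropped, set on the bench or laid over (height (world z) of pipette_yellow_head below 0.14 m or angle between pipette_yellow_head's own z axis and vertical above 0.8 rad).
It fails at once if the other pipette was disturbed (distance of pipette_red_head from where it was at the start of the episode above 0.025 m).
It fails at once if a bystander on the bench was pushed or knocked over (distance of any of amber_bottle, purple_vial, tip_box, beaker, wash_bottle from where it was at the start of the episode above 0.025 m or distance of marker from where it was at the start of the episode above 0.05 m or angle between any of amber_bottle, purple_vial, beaker, wash_bottle's own z axis and vertical above 0.5 rad).
It also fails if it takes over 67 s, if anything falls off the work surface, if the arm or the gripper's body presses on something with over 40 N, if the wrist force passes 120 N, or if a joint passes its speed limit or range.

ROBOT

A 6-joint arm with a two-finger parallel gripper is mounted at the origin on the work surface. World frame = base frame: x ahead of the robot, y to its left, z up, the work surface at z = 0. Lengths are in m, angles in rad, forces in N, time in s.
With the tool pointing down it reaches from about 0.35 to 0.85 m from the base axis. Payload 8.1 kg.
Tool frame: the origin (TCP) lies on the centre line of the jaws, within the pads' length; the fingertips stand robot.tips_ahead ahead of it and the grasp point (between the pads) lies 8 mm behind it (robot.tips_ahead is the distance from the TCP to the fingertips, in m); z points along the fingers, y is the direction in which the jaws open and shut (so a half turn about z gives the same grasp; the last joint's range is limited). The gripper opens to 93 mm and grips with 3 to 60 N. Pads are 15 mm wide; open, the fingers measure 128 mm over their backs; the gripper's body (75 mm by 188 mm) begins 65 mm behind the grasp point.
Start: joints at [-1.358, 0.13, 1.488, -0, 1.523, -0.085], TCP at [0.176, -0.574, 0.23] pointing down, gripper open.
Joint ranges: [-2.96, 2.96], [-0.89, 2.26], [0.02, 2.5], [-1.34, 4.48], [0, 2.73], [-2.66, 2.66]. Speed limits (rad/s): [2.39, 2.39, 2.79, 3.14, 3.14, 3.14].

INTERFACE

Orientations are given as a rotation vector (axis times angle).
In Python, from plant import monitor, eyes, job, robot gives the robot as it stands.
- The arm moves only by the tool servo_tool, never from a script. Its argument "plan" is a list that holds one entry, the list of rows, each a list of 7 numbers: the closure, from -1 (fully open) to 1 (shut), so that 0 is half open, then the shift along the world's x, y, z in mm, then the turn, a rotation vector about the world's x, y, z in rad. In form: [[[hand, dx, dy, dz, ax, ay, az], ...]]. A call has 1 to 12 rows; each row shifts and turns the commanded pose from where the row before left it; what a row does not reach is not made up. A row lasts 1/10 s, in which the tool goes at most 50 mm and 8.59 degrees, less where a joint would pass 70% of its speed; a pose out of reach is approached as far as the arm can. A call with a gripper value outside its range is refused whole. The fingers move at their own pace and stop on an object; "force" is the grip in N (left out, the last holds). Time passes only in rows, so rows that do not move let the fingers close. It gives the time, the measured TCP pose, the force and the opening at its end, in the units of the state.
- monitor.read_state(): the state, without advancing time (a new reading comes with each control period).
- eyes.read_camera(name): name is "scene" or "top"; returns the picture (420x560x3 uint8, red, green, blue); there is no depth.
- eyes.camera_info(name): a dict with "mtx" (3x3 intrinsics, pixels), "R" (3x3) and "t" (3): a world point X has camera coordinates R X + t. Camera axes: x right, y down, z forward; pixel columns grow to the right and rows downward; lengths in m; the calibration is good to about 2 mm. A picture is of the moment at which its call begins. camera_info takes no time and is no camera call.
- job.close_job(): hands the job in, once; it reports no verdict.
The state is a dict: "t": time; "q": joint angles; "dq": joint speeds; "joint_torque": joint torques, N m; "tool_pos": TCP position; "orientation": TCP orientation; "force": force on the tool from outside, world axes, zero at the start; "wrist_torque": the same for the moment, N m; "opening": finger opening in m.
Only numpy, scipy, OpenCV 4.12 (cv2) and the standard library are available. Lean on these libraries where they do the work, as an engineer would, in place of code of your own. Each camera call takes 0.05 s, during which the arm holds its last target. There are 200 camera calls.

## Working session

There is one attempt and no reset: what is moved stays moved. The work goes in short steps, Python scripts to look and compute and a tool call to move; the robot and the scene stay as the last step left them, time stands still between calls to the robot, and variables do not carry over. Pictures are saved under pics/ and viewed, about 8 in all and at most 12, crops included, and the job is handed in when it is done.

Besides the shell and the picture viewer there is one more tool, called after "Request:" by a JSON object that holds its "api" and its "payload", one argument or row to a line. servo_tool: Moves the arm, as the interface text tells. Its arguments: {"type":"object","properties":{"plan":{"type":"array"},"force":{"type":"number"}},"required":["plan"]}

```bash
mkdir -p pics; ls
python3 - <<'E'
from plant import monitor, eyes, job, robot
import cv2
print(monitor.read_state()); print(robot.tips_ahead)
for n in("scene","top"):
    im=eyes.read_camera(n); cv2.imwrite(f"pics/{n}0.png",cv2.resize(im[:,:,::-1],None,fx=1.42,fy=1.42,interpolation=cv2.INTER_CUBIC)); cv2.imwrite(f"pics/{n}0raw.png",im[:,:,::-1])
    print(eyes.camera_info(n))
E
```

```text
pics
{'t': 0.0, 'q': array([-1.35839517e+00,  1.31155373e-01,  1.48927347e+00, -1.15261452e-06,
        1.52296008e+00, -8.54028699e-02]), 'dq': array([ 8.77098339e-04,  1.07775501e-05, -1.72435185e-03,  4.67635718e-04,
        6.97395023e-04, -8.04666687e-04]), 'joint_torque': array([-6.23321375e-04, -5.59824729e+01, -4.91771650e+01,  7.69759971e-02,
        3.47435684e-02, -1.93890037e-04]), 'tool_pos': array([ 0.17595916, -0.57305944,  0.22859405]), 'orientation': array([-3.10505679e+00, -4.65796921e-01,  1.80749148e-04]), 'force': array([ 0.21513317, -0.54455068,  0.14731602]), 'wrist_torque': array([-0.03144511, -0.01879609,  0.02537466]), 'opening': 0.09291830599358497}
0.011
{'mtx': array([[512.02070774,   0.        , 276.34349393],
       [  0.        , 512.02070774, 205.05545973],
       [  0.        ,   0.        ,   1.        ]]), 'R': array([[ 0.55606048,  0.83114106,  0.00113244],
       [ 0.59251424, -0.39545512, -0.70181345],
       [-0.58285815,  0.39092172, -0.71235988]]), 't': array([-0.36218852, -0.23762873,  1.73094996])}
{'mtx': array([[472.08813173,   0.        , 279.23922354],
       [  0.        , 472.08813173, 212.43939179],
       [  0.        ,   0.        ,   1.        ]]), 'R': array([[ 0.02716072, -0.99943352,  0.01987279],
       [-0.99039691, -0.02960043, -0.13504727],
       [ 0.13555902, -0.01601397, -0.99063985]]), 't': array([-0.00970449,  0.58106161,  1.5395815 ])}
```

View pics/scene0.png

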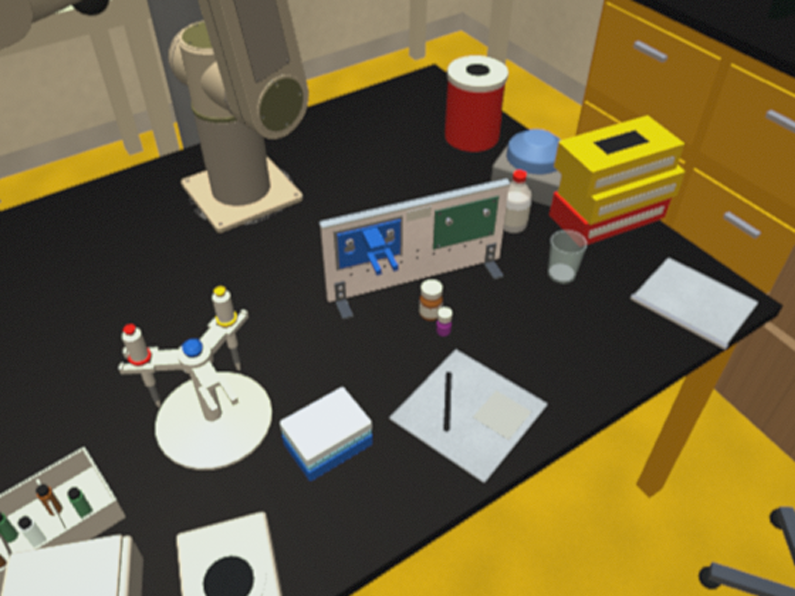

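View pics/top0.png

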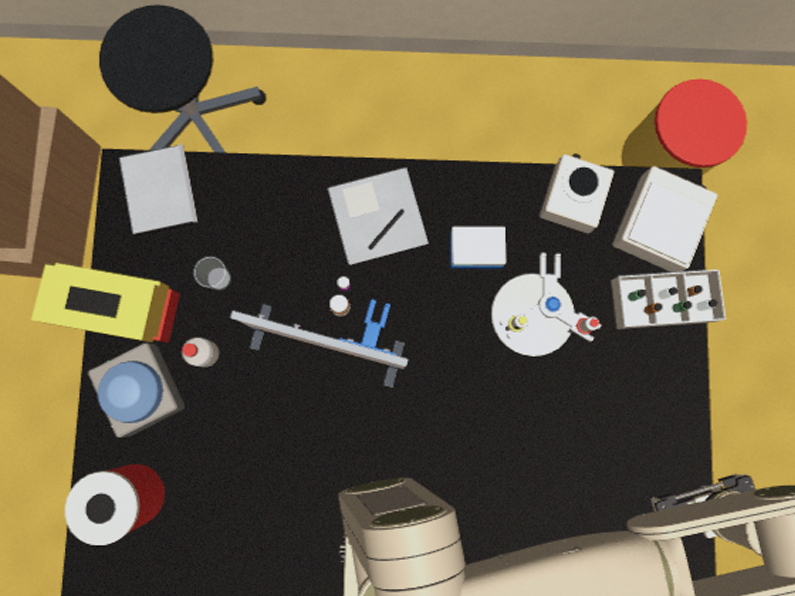

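The scene view shows the panel with the hanger on the left (grey plate) and the green plate on the right. The stand is left-front, with the yellow pipette at about (222,293) and the red one at (130,330), so I'll enlarge these areas.

Run:
```python
import cv2,numpy as np
s=cv2.imread("pics/scene0raw.png");t=cv2.imread("pics/top0raw.png")
def crop(im,x,y,w,h,k): 
    return cv2.resize(im[y:y+h,x:x+w],None,fx=k,fy=k,interpolation=cv2.INTER_CUBIC)
cv2.imwrite("pics/a1.png",crop(s,222,122,144,104,5.5))
a=crop(t,158,202,133,60,6); 
b=np.zeros((234,798,3),np.uint8)
c=crop(t,340,172,90,78,3);b[:,:270]=c
d=crop(s,80,195,98,78,3);b[:,300:594]=d
cv2.imwrite("pics/a2.png",np.vstack([a,b]))
```

```text
(no output)
```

View pics/a1.png

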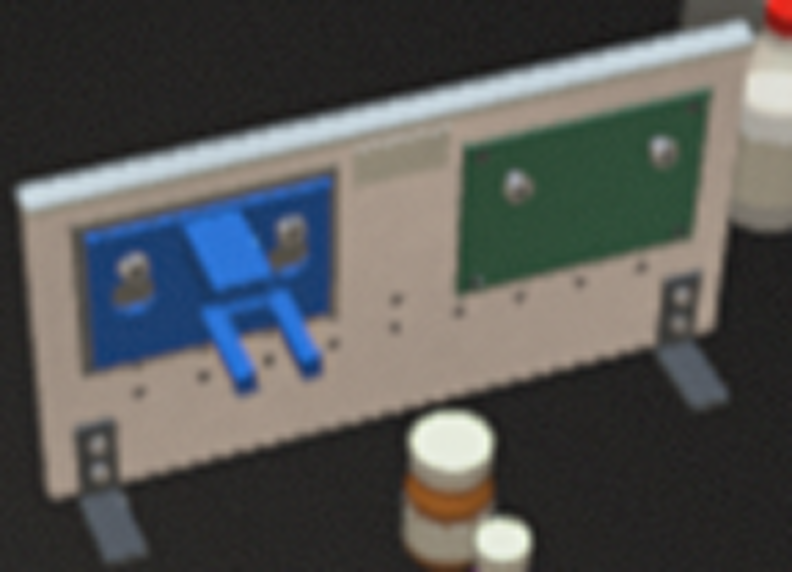

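View pics/a2.png

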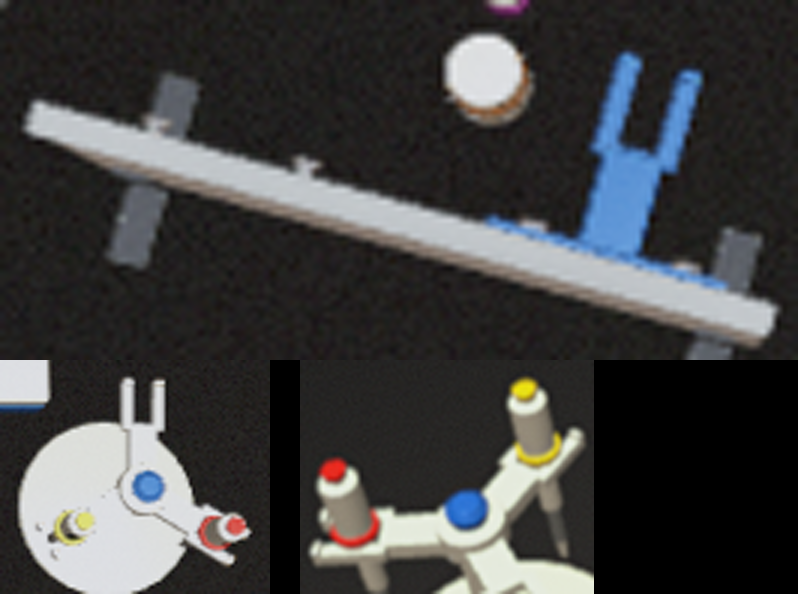

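```bash
cat > h.py <<'E'
import numpy as np, json
from plant import eyes
from scipy.optimize import least_squares
I={n:eyes.camera_info(n) for n in("scene","top")}
def proj(n,X):
    c=I[n];p=c["mtx"]@(c["R"]@np.asarray(X)+c["t"]);return p[:2]/p[2]
def atz(n,uv,z):
    c=I[n];C=-c["R"].T@c["t"];d=c["R"].T@np.linalg.solve(c["mtx"],[*uv,1]);return C+d*(z-C[2])/d[2]
def tri(obs):
    return least_squares(lambda X:np.concatenate([proj(n,X)-uv for n,uv in obs]),[.5,0,.1])
def raw(u,v,k,x0,y0): return np.array([(u+.5)/k-.5+x0,(v+.5)/k-.5+y0])
E
cat > fit.py <<'E'
from h import *
S=lambda u,v:("scene",raw(u,v,5.5,222,122)); T=lambda u,v:("top",raw(u,v,6,158,202))
P=[(S(24,212),(0,-190,208)),(S(752,42),(0,190,208)),(S(18,188),(-12,-190,208)),(S(742,22),(-12,190,208)),
(T(38,100),(0,190,208)),(T(25,128),(-12,190,208)),(T(777,310),(0,-190,208)),(T(765,340),(-12,-190,208))]
G=[(S(518,186),(13,-40,0)),(S(663,152),(13,40,0))]
R=[(S(134,268),(13,-40,0)),(S(292,232),(13,40,0))]
H=[(S(182,222),(-25,-15,12)),(S(238,212),(-25,15,12)),(S(272,278),(25,15,12)),(S(215,290),(25,-15,12)),
(T(628,55),(75,16,2)),(T(690,72),(75,-16,2)),(T(603,152),(25,15,12)),(T(662,172),(25,-15,12))]
def W(p,q):
    c,s=np.cos(p[2]),np.sin(p[2]);x,y,z=np.array(q)/1000
    return np.array([p[0]+c*x-s*y,p[1]+s*x+c*y,z])
def pts(p):
    o=[]
    for (n,uv),q in P:o.append((n,uv,W(p,q)))
    for (n,uv),q in G:o.append((n,uv,W(p,(q[0],q[1]+p[3],p[4]))))
    for (n,uv),q in R:o.append((n,uv,W(p,(q[0],q[1]+p[5],p[6]))))
    for (n,uv),q in H:o.append((n,uv,W(p,(q[0]+32+p[9],q[1]+p[7],q[2]+p[8]))))
    return o
f=lambda p:np.concatenate([proj(n,X)-uv for n,uv,X in pts(p)])
r=least_squares(f,[.7,.1,-.2,90,150,-90,150,-90,156,0],x_scale=[.1,.1,.1,10,10,10,10,10,10,10],loss="soft_l1");p=r.x
print("panel",p.round(4));print(f(p).reshape(-1,2).round(1).tolist())
print("green mid",W(p,(3,p[3],p[4])),"grey mid",W(p,(3,p[5],p[6])),"grip",W(p,(32+p[9],p[7],p[8])))
A=lambda u,v:("scene",raw(u-300,v-360,3,80,195)); B=lambda u,v:("top",raw(u,v-360,3,340,172))
for n,a,b,z in(("knob",A(467,505),B(148,486),.204),("yel",A(524,386),B(86,521),.247),("red",A(333,465),B(236,526),.247)):
    t=tri([a,b]);print(n,t.x.round(4),abs(t.fun).max().round(2),"atz",atz(*a,z).round(3),atz(*b,z).round(3))
E
python3 fit.py
```

```text
panel [   0.483     0.1694   -0.2463   99.9097  160.151  -100.0698  164.8636
 -100.361   168.155    -0.214 ]
[[-0.5, -1.1], [0.1, -0.2], [-0.7, 0.4], [-0.0, 0.9], [-0.9, 0.3], [0.0, -0.5], [-0.7, 0.2], [0.2, -0.9], [-0.1, 0.0], [0.1, -0.0], [0.1, 0.0], [-0.1, -0.1], [-0.6, 0.5], [-0.1, -0.1], [-0.0, -0.3], [-0.7, 0.1], [-0.1, 0.3], [-0.4, 0.3], [-0.2, -0.5], [-0.5, -1.2]]
green mid [0.51029734 0.26553397 0.16015098] grey mid [0.46153395 0.07159087 0.16486358] grip [0.48937999 0.0642892  0.16815498]
knob [ 0.5659 -0.3199  0.1997] 0.53 atz [ 0.57  -0.32   0.204] [ 0.565 -0.32   0.204]
yel [ 0.5234 -0.2469  0.2479] 0.73 atz [ 0.523 -0.245  0.247] [ 0.523 -0.249  0.247]
red [ 0.5224 -0.393   0.2489] 0.5 atz [ 0.521 -0.392  0.247] [ 0.522 -0.395  0.247]
```

Request:
{"api": "servo_tool", "payload": {
  "plan": [
    [[-1, 0, 0, 50, 0, 0, 0], [-1, 0, 0, 50, 0, 0, 0], [-1, 18, 36, 0, 0, 0, 0.144], [-1, 18, 36, 0, 0, 0, 0.144], [-1, 18, 36, 0, 0, 0, 0.144], [-1, 18, 36, 0, 0, 0, 0.144], [-1, 18, 36, 0, 0, 0, 0.144], [-1, 18, 36, 0, 0, 0, 0.144], [-1, 18, 36, 0, 0, 0, 0.144], [-1, 18, 36, 0, 0, 0, 0.144], [-1, 18, 36, 0, 0, 0, 0.144], [-1, 18, 36, 0, 0, 0, 0.144]]
  ],
  "force": 30
}}

```text
t: 1.3
tool_pos: [0.3563, -0.212, 0.3294]
orientation: [-2.021, -2.405, -0.0]
force: [1.0, -0.2, 0.5]
opening: 0.093
```

Request:
{"api": "servo_tool", "payload": {
  "plan": [
    [[-1, 17, 36, 0, 0, 0, 0.144], [-1, 17, 36, 0, 0, 0, 0.144], [-1, 17, 36, 0, 0, 0, 0.144], [-1, 17, 36, 0, 0, 0, 0.144], [-1, 17, 36, 0, 0, 0, 0.144], [-1, 17, 36, 0, 0, 0, 0.144], [-1, 17, 36, 0, 0, 0, 0.144], [-1, 14, 25, 0, 0, 0, 0.144], [-1, 0, 0, 0, 0, 0, 0], [-1, 0, 0, 0, 0, 0, 0]]
  ]
}}

```text
t: 2.3
tool_pos: [0.4888, 0.0637, 0.329]
orientation: [-0.395, -3.115, 0.001]
force: [-0.6, -0.1, -0.7]
opening: 0.093
```

```bash
cat > st.py <<'E'
from plant import monitor
import numpy as np
from scipy.spatial.transform import Rotation as R
s=monitor.read_state();M=R.from_rotvec(s["orientation"]).as_matrix()
print("t",round(s["t"],2),"pos",s["tool_pos"].round(4),"y",M[:,1].round(3),"z",M[:,2].round(3),"yaw_y",np.arctan2(M[1,1],M[0,1]).round(4),"F",s["force"].round(1),"T",s["wrist_torque"].round(2),"open",round(s["opening"],4),"q",s["q"].round(2))
E
python3 st.py
```

```text
t 2.3 pos [0.4888 0.0637 0.329 ] y [ 0.25   0.968 -0.001] z [-0.002 -0.    -1.   ] yaw_y 1.3185 F [-0.6 -0.1 -0.7] T [ 0.   -0.16 -0.03] open 0.093 q [ 0.03 -0.18  1.61 -0.    1.71 -1.29]
```

Request:
{"api": "servo_tool", "payload": {
  "plan": [
    [[-1, 0.5, 0.5, -40, 0, 0, 0.006], [-1, 0, 0, -40, 0, 0, 0], [-1, 0, 0, -40, 0, 0, 0], [-1, 0, 0, -28, 0, 0, 0], [-1, 0, 0, -20, 0, 0, 0], [-1, 0, 0, 0, 0, 0, 0]]
  ]
}}

```text
t: 2.9
tool_pos: [0.4868, 0.0625, 0.1582]
orientation: [-0.39, -3.111, 0.002]
force: [-1.4, 0.6, -0.9]
opening: 0.0929
```

```bash
python3 st.py
python3 - <<'E'
from plant import eyes
import cv2,numpy as np
s=eyes.read_camera("scene")[:,:,::-1];t=eyes.read_camera("top")[:,:,::-1]
c=lambda im,x,y,w,h,k:cv2.resize(im[y:y+h,x:x+w],None,fx=k,fy=k,interpolation=cv2.INTER_CUBIC)
cv2.imwrite("pics/b.png",np.hstack([c(s,222,95,80,120,5),c(t,210,170,80,120,5)]))
E
```

```text
t 2.9 pos [0.4868 0.0625 0.1582] y [ 0.247  0.969 -0.002] z [-0.006 -0.001 -1.   ] yaw_y 1.3215 F [-1.4  0.6 -0.9] T [ 0.12 -0.16 -0.02] open 0.0929 q [ 0.02 -0.12  1.87 -0.    1.4  -1.3 ]
```

View pics/b.png

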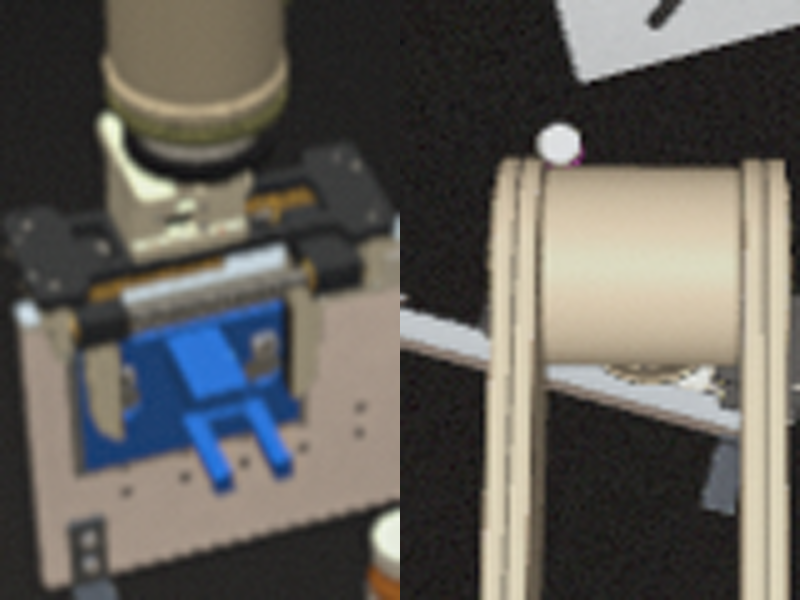

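The fingers straddle the neck, with a finger at about (105,390) and the other at (300,345), and the neck centred at (215,360). I'll close the gripper.

Request:
{"api": "servo_tool", "payload": {
  "plan": [
    [[-1, 1.5, 1, 2, 0, 0, 0], [0.2, 0, 0, 0, 0, 0, 0], [0.5, 0, 0, 0, 0, 0, 0], [1, 0, 0, 0, 0, 0, 0], [1, 0, 0, 0, 0, 0, 0], [1, 0, 0, 0, 0, 0, 0], [1, 0, 0, 0, 0, 0, 0]]
  ],
  "force": 30
}}

```text
t: 3.7
tool_pos: [0.491, 0.0649, 0.1636]
orientation: [-0.385, -3.118, 0.0]
force: [-0.5, 0.2, -0.5]
opening: 0.0493
```

```bash
python3 st.py
```

```text
t 3.7 pos [0.491  0.0649 0.1636] y [ 0.243  0.97  -0.   ] z [-0. -0. -1.] yaw_y 1.3251 F [-0.5  0.2 -0.5] T [ 0.03 -0.15 -0.02] open 0.0493 q [ 0.03 -0.11  1.86 -0.    1.4  -1.3 ]
```

Request:
{"api": "servo_tool", "payload": {
  "plan": [
    [[1, 0, 0, 0, 0, 0, 0], [1, 0, 0, 0, 0, 0, 0], [1, 0, 0, 0, 0, 0, 0], [1, 0, 0, 0, 0, 0, 0], [1, 0, 0, 0, 0, 0, 0], [1, 0, 0, 0, 0, 0, 0]]
  ]
}}

```text
t: 4.3
tool_pos: [0.491, 0.0645, 0.1636]
orientation: [-0.386, -3.118, 0.001]
force: [-0.6, -5.9, 0.4]
opening: 0.0303
```

```bash
python3 st.py
```

```text
t 4.3 pos [0.491  0.0645 0.1636] y [ 0.244  0.97  -0.001] z [-0.    -0.001 -1.   ] yaw_y 1.3247 F [-0.6 -5.9  0.4] T [-0.81  0.03  0.06] open 0.0303 q [ 0.03 -0.11  1.86 -0.    1.4  -1.3 ]
```

Request:
{"api": "servo_tool", "payload": {
  "plan": [
    [[1, 0, 0, 3, 0, 0, 0], [1, 0, 0, 5, 0, 0, 0], [1, 0, 0, 5, 0, 0, 0], [1, 0, 0, 5, 0, 0, 0], [1, 0, 0, 3.5, 0, 0, 0], [1, 0, 0, 0, 0, 0, 0], [1, 0, 0, 0, 0, 0, 0]]
  ]
}}

```text
t: 5.0
tool_pos: [0.4911, 0.0651, 0.1853]
orientation: [0.385, 3.118, 0.0]
force: [-1.2, 0.1, -3.0]
opening: 0.0297
```

```bash
python3 st.py
```

```text
t 5.0 pos [0.4911 0.0651 0.1853] y [0.243 0.97  0.   ] z [ 0.  0. -1.] yaw_y 1.3252 F [-1.2  0.1 -3. ] T [-0.01 -0.22 -0.  ] open 0.0297 q [ 0.03 -0.13  1.83  0.    1.44 -1.3 ]
```

Request:
{"api": "servo_tool", "payload": {
  "plan": [
    [[1, 4.85, -1.2, 0, 0, 0, 0], [1, 4.85, -1.2, 0, 0, 0, 0], [1, 9.7, -2.4, 0, 0, 0, 0], [1, 9.7, -2.4, 0, 0, 0, 0], [1, 9.7, -2.4, 0, 0, 0, 0], [1, 9.7, -2.4, 0, 0, 0, 0], [1, 9.7, -2.4, 0, 0, 0, 0], [1, 0, 0, 0, 0, 0, 0]]
  ]
}}

```text
t: 5.8
tool_pos: [0.5504, 0.0501, 0.185]
orientation: [0.386, 3.118, -0.0]
force: [-0.8, -0.8, -2.1]
opening: 0.0298
```

```bash
python3 st.py
python3 - <<'E'
from plant import eyes
import cv2,numpy as np
s=eyes.read_camera("scene")[:,:,::-1];t=eyes.read_camera("top")[:,:,::-1]
c=lambda im,x,y,w,h,k:cv2.resize(im[y:y+h,x:x+w],None,fx=k,fy=k,interpolation=cv2.INTER_CUBIC)
cv2.imwrite("pics/c.png",c(s,222,110,144,104,5.5))
E
```

```text
t 5.8 pos [0.5504 0.0501 0.185 ] y [ 0.244  0.97  -0.   ] z [ 0. -0. -1.] yaw_y 1.3245 F [-0.8 -0.8 -2.1] T [ 0.07 -0.12  0.01] open 0.0298 q [-0.    0.03  1.68 -0.    1.44 -1.33]
```

View pics/c.png

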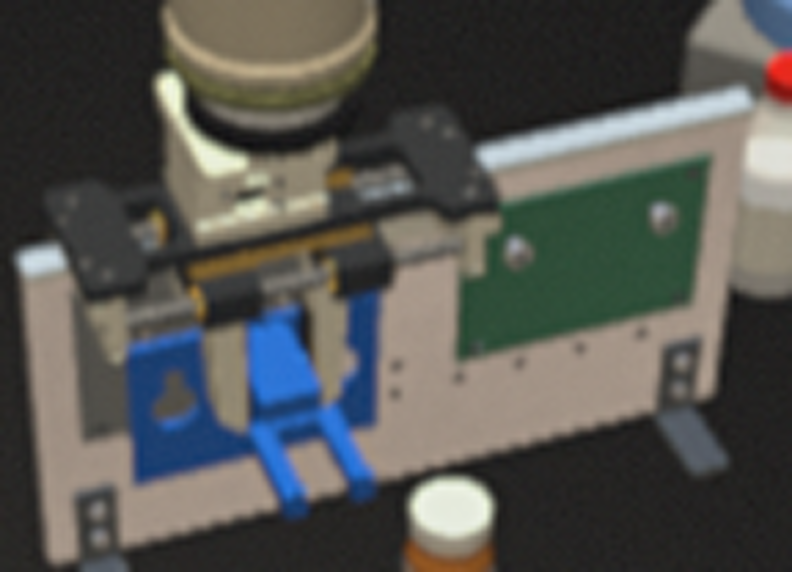

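Run:
```python
from h import *
y=-.2463;Rz=np.array([[np.cos(y),-np.sin(y),0],[np.sin(y),np.cos(y),0],[0,0,1]])
g=np.array([.5504,.0501,.185+.0065])
for q in [(-25,-62,-73),(-25,62,-73),(-25,-62,13.5),(75,-16,2),(75,16,2),(-25,-40,-28-11)]:
    uv=proj("scene",g+Rz@np.array(q)/1000);print(q,((uv+.5-[222,110])*5.5-.5).round(0))
```

```text
(-25, -62, -73) [131. 491.]
(-25, 62, -73) [374. 431.]
(-25, -62, 13.5) [124. 356.]
(75, -16, 2) [292. 496.]
(75, 16, 2) [360. 478.]
(-25, -40, -39) [173. 428.]
```

The hanger is off the screws and upright, at crop x 130-380, and its predicted points agree to a few mm. Next I'll carry it across to the green plate.

Request:
{"api": "servo_tool", "payload": {
  "plan": [
    [[1, 4, 12, 0, 0, 0, 0], [1, 6, 24, 0, 0, 0, 0], [1, 6, 24, 0, 0, 0, 0], [1, 6, 24, 0, 0, 0, 0], [1, 6, 24, -1, 0, 0, 0], [1, 6, 24, -1, 0, 0, 0], [1, 6, 24, -1, 0, 0, 0], [1, 6, 24, -1, 0, 0, 0], [1, 2.5, 14, -0.5, 0, 0, 0], [1, 0, 0, 0, 0, 0, 0], [1, 0, 0, 0, 0, 0, 0]]
  ]
}}

```text
t: 7.0
tool_pos: [0.5974, 0.2445, 0.1805]
orientation: [-0.384, -3.118, 0.001]
force: [0.1, -1.1, -1.7]
opening: 0.0298
```

```bash
python3 st.py
python3 - <<'E'
from plant import eyes
import cv2,numpy as np
s=eyes.read_camera("scene")[:,:,::-1];t=eyes.read_camera("top")[:,:,::-1]
c=lambda im,x,y,w,h,k:cv2.resize(im[y:y+h,x:x+w],None,fx=k,fy=k,interpolation=cv2.INTER_CUBIC)
cv2.imwrite("pics/d.png",c(s,290,110,100,75,8))
E
```

```text
t 7.0 pos [0.5974 0.2445 0.1805] y [ 0.243  0.97  -0.001] z [-0.    -0.001 -1.   ] yaw_y 1.3258 F [ 0.1 -1.1 -1.7] T [ 0.01 -0.17 -0.03] open 0.0298 q [ 0.31  0.28  1.41 -0.    1.45 -1.02]
```

View pics/d.png

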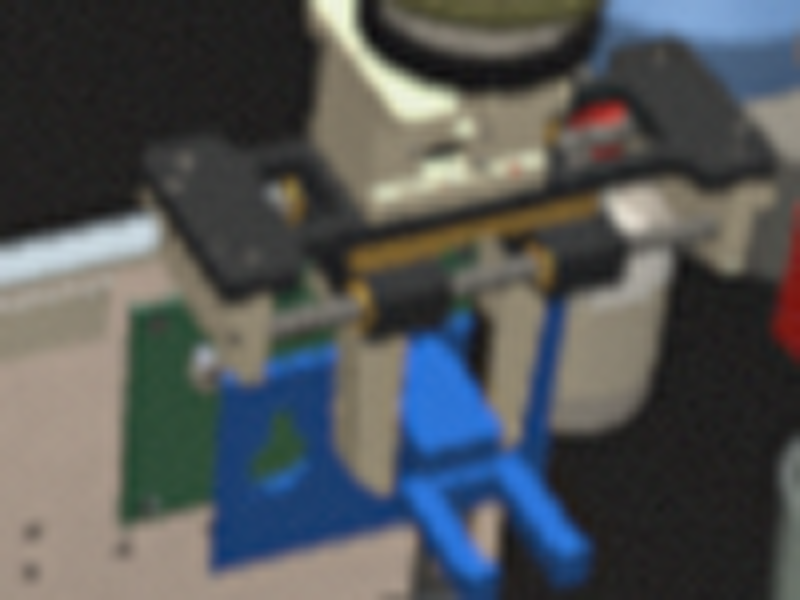

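Request:
{"api": "servo_tool", "payload": {
  "plan": [
    [[1, -9.7, 2.4, 0, 0, 0, 0], [1, -14.5, 3.6, 0, 0, 0, 0], [1, -14.5, 3.6, 0, 0, 0, 0], [1, -4.8, 1.2, 0, 0, 0, 0], [1, -3.9, 1, 0, 0, 0, 0], [1, -3.9, 1, 0, 0, 0, 0], [1, -2.9, 0.7, 0, 0, 0, 0], [1, -1.4, 0.4, 0, 0, 0, 0], [1, 0, 0, 0, 0, 0, 0]]
  ]
}}

```text
t: 8.0
tool_pos: [0.5448, 0.2575, 0.1823]
orientation: [0.386, 3.112, 0.0]
force: [7.1, -2.5, -0.5]
opening: 0.0299
```

```bash
python3 st.py
```

```text
t 8.0 pos [0.5448 0.2575 0.1823] y [0.244 0.97  0.001] z [ 0.006 -0.001 -1.   ] yaw_y 1.324 F [ 7.1 -2.5 -0.5] T [-0.73 -1.62  0.16] open 0.0299 q [ 0.36  0.16  1.54 -0.    1.43 -0.97]
```

Request:
{"api": "servo_tool", "payload": {
  "plan": [
    [[1, 0, 0, 2, 0, 0, 0], [1, 0, 0, 1, 0, 0, 0], [1, 0, 0, 0, 0, 0, 0], [1, 0, 0, 0, 0, 0, 0]]
  ]
}}

```text
t: 8.4
tool_pos: [0.5439, 0.2576, 0.1841]
orientation: [0.386, 3.115, -0.0]
force: [6.0, -1.6, -3.9]
opening: 0.03
```

```bash
python3 st.py
```

```text
t 8.4 pos [0.5439 0.2576 0.1841] y [0.244 0.97  0.   ] z [ 0.003 -0.001 -1.   ] yaw_y 1.3241 F [ 6.  -1.6 -3.9] T [-0.36 -1.35  0.06] open 0.03 q [ 0.36  0.16  1.54 -0.    1.44 -0.97]
```

Run:
```python
from plant import eyes
import cv2,numpy as np
s=eyes.read_camera("scene")[:,:,::-1]
c=lambda im,x,y,w,h,k:cv2.resize(im[y:y+h,x:x+w],None,fx=k,fy=k,interpolation=cv2.INTER_CUBIC)
cv2.imwrite("pics/e.png",c(s,290,110,90,70,8))
```

```text
(no output)
```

View pics/e.png

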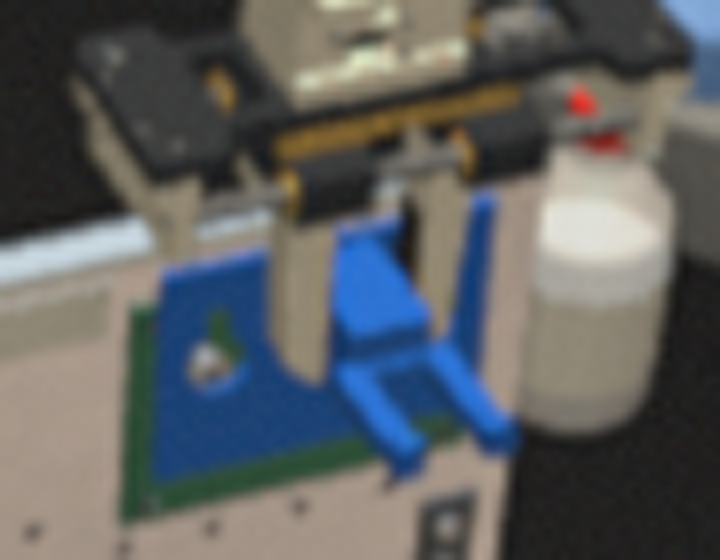

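Run:
```python
from h import *
import cv2
s=eyes.read_camera("scene")[:,:,::-1]
x0,y0,w,h,k=305,135,50,38,15
im=cv2.resize(s[y0:y0+h,x0:x0+w],None,fx=k,fy=k,interpolation=cv2.INTER_CUBIC)
y=-.2463;Rz=np.array([[np.cos(y),-np.sin(y),0],[np.sin(y),np.cos(y),0],[0,0,1]])
for g,col in ((np.array([.5439,.2576,.1841+.0065]),(0,255,255)),):
    P=lambda q:tuple(((proj("scene",g+Rz@np.array(q)/1000)+.5-[x0,y0])*k).round().astype(int).tolist())
    for a in np.linspace(0,2*np.pi,40):
        cv2.circle(im,P((-25,-40+11*np.cos(a),-28+11*np.sin(a))),1,col,-1)
    for q in [(-25,-45,-8),(-25,-35,-8),(-25,-62,13.5),(-25,-62,-73),(-25,62,-73),(25,-15,12),(25,15,12)]: cv2.circle(im,P(q),3,(0,0,255),-1)
cv2.imwrite("pics/f.png",im)
```

```text
(no output)
```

View pics/f.png

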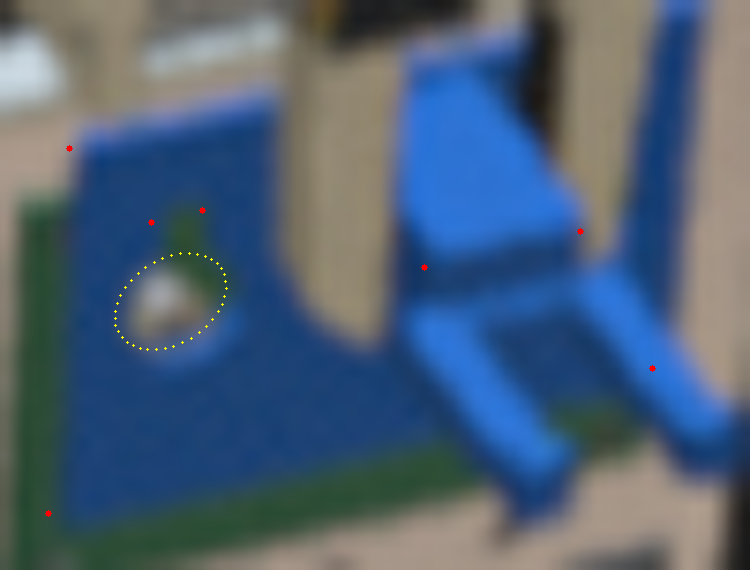

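Request:
{"api": "servo_tool", "payload": {
  "plan": [
    [[1, 9.7, -2.4, 0, 0, 0, 0], [1, -0.5, -2.1, 0, 0, 0, 0], [1, 0, 0, 0, 0, 0, 0], [1, -4.8, 1.2, 0, 0, 0, 0], [1, -2.9, 0.7, 0, 0, 0, 0], [1, -1.9, 0.5, 0, 0, 0, 0], [1, 0, 0, 0, 0, 0, 0], [1, 0, 0, 0, 0, 0, 0]]
  ]
}}

```text
t: 9.3
tool_pos: [0.5425, 0.2561, 0.1841]
orientation: [0.385, 3.115, -0.0]
force: [5.6, -2.2, -2.9]
opening: 0.0293
```

```bash
python3 st.py
```

```text
t 9.3 pos [0.5425 0.2561 0.1841] y [0.243 0.97  0.   ] z [ 0.003 -0.    -1.   ] yaw_y 1.3251 F [ 5.6 -2.2 -2.9] T [-0.34 -1.22  0.13] open 0.0293 q [ 0.36  0.15  1.55 -0.    1.44 -0.97]
```

Request:
{"api": "servo_tool", "payload": {
  "plan": [
    [[1, 1.5, -0.4, 0, 0, 0, 0], [1, -0.5, -2, 0, 0, 0, 0], [1, -0.5, -2, 0, 0, 0, 0], [1, 0, 0, 0, 0, 0, 0]]
  ]
}}

```text
t: 9.7
tool_pos: [0.5423, 0.2517, 0.1838]
orientation: [0.385, 3.118, -0.0]
force: [1.9, -0.4, -1.9]
opening: 0.0298
```

Request:
{"api": "servo_tool", "payload": {
  "plan": [
    [[1, 1, 4, 0, 0, 0, 0], [1, 0.5, 2, 0, 0, 0, 0], [1, 0.5, 2, 0, 0, 0, 0], [1, 0, 0, 0, 0, 0, 0], [1, 0, 0, 0, 0, 0, 0]]
  ]
}}

```text
t: 10.2
tool_pos: [0.5441, 0.2601, 0.1835]
orientation: [-0.385, -3.118, 0.0]
force: [0.1, -1.0, -2.1]
opening: 0.0296
```

```bash
cat > hf.py <<'E'
from h import *
from scipy.spatial.transform import Rotation as R
yw=-.2463;Rz=R.from_euler("z",yw).as_matrix();gm=np.array([.5103,.2655,.16015])
def fit(obs,k,x0,y0,g0,free=5):
    def res(p,full=False):
        Rh=Rz@R.from_euler("yx",[p[3],p[4]]).as_matrix()
        o=[(proj("scene",gm+Rz@p[:3]/1000+Rh@np.array(q)/1000)+.5-[x0,y0])*k-uv for uv,q in obs]
        return np.concatenate([np.ravel(o)/k*3, [p[3]*10,p[4]*20]])
    r=least_squares(res,[*g0,0,0],x_scale=[1,1,1,.01,.01],loss="soft_l1")
    print("grip in green frame mm",r.x[:3].round(1),"pitch,roll",r.x[3:].round(3));print((res(r.x)[:-2].reshape(-1,2)/3).round(2).tolist());return r.x
E
python3 - <<'E'
from hf import *
obs=[((80,148),(-25,-62,13.5)),((62,527),(-25,-62,-73)),((185,315),(-25,-40,-28)),((428,255),(25,-15,12)),((582,213),(25,15,12)),((735,415),(75,21,2))]
fit(obs,15,305,135,[30,0,25])
print(Rz.T@(np.array([.5439,.2576,.1841])-gm)*1000)
E
```

```text
grip in green frame mm [23.7  7.5 20.8] pitch,roll [-0.066 -0.008]
[[-0.12, 0.06], [0.17, 0.09], [-0.23, -0.35], [0.16, -0.1], [0.12, 0.37], [-0.11, -0.06]]
[34.51214837  0.53067387 23.95      ]
```

Run:
```python
from hf import *
import cv2
s=eyes.read_camera("scene")[:,:,::-1]
g=np.array([.5974,.2445,.1805+.0065])
for q in [(-25,-40,-28),(-25,-62,13.5),(-25,-62,-73),(25,-15,12),(25,15,12),(75,21,2),(75,-21,2)]:
    print(q,((proj("scene",g+Rz@np.array(q)/1000)+.5-[290,110])*8).round(0))
c=lambda im,x,y,w,h,k:cv2.resize(im[y:y+h,x:x+w],None,fx=k,fy=k,interpolation=cv2.INTER_CUBIC)
d=cv2.imread("pics/d.png");d=cv2.resize(d[290:600,190:600],None,fx=.93,fy=.93) 
A=c(s,310,143,34,40,12)
B=c(cv2.imread("pics/scene0raw.png"),222,155,34,40,12)
cv2.imwrite("pics/g.png",np.hstack([A,B]))
```

```text
(-25, -40, -28) [275. 468.]
(-25, -62, 13.5) [221. 388.]
(-25, -62, -73) [207. 582.]
(25, -15, 12) [417. 454.]
(25, 15, 12) [501. 434.]
(75, 21, 2) [584. 551.]
(75, -21, 2) [463. 581.]
```

View pics/g.png

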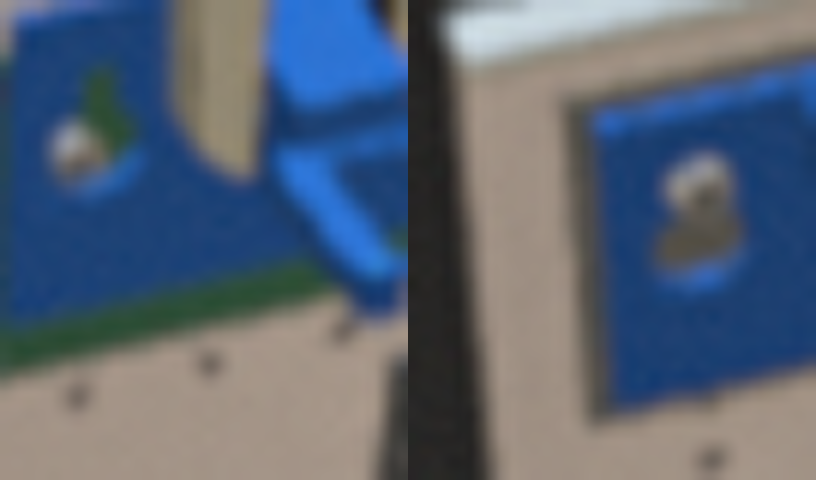

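Request:
{"api": "servo_tool", "payload": {
  "plan": [
    [[1, 4.8, -1.2, 0, 0, 0, 0], [1, -1.1, -4.5, 0, 0, 0, 0], [1, 0, 0, 0, 0, 0, 0], [1, -2.9, 0.7, 0, 0, 0, 0], [1, -2.9, 0.7, 0, 0, 0, 0], [1, -1.5, 0.4, 0, 0, 0, 0], [1, 0, 0, 0, 0, 0, 0], [1, 0, 0, 0, 0, 0, 0]]
  ],
  "force": 60
}}

```text
t: 11.05
tool_pos: [0.5421, 0.2555, 0.184]
orientation: [0.385, 3.114, -0.0]
force: [7.5, -2.0, -5.7]
opening: 0.0295
```

```bash
python3 st.py
```

```text
t 11.05 pos [0.5421 0.2555 0.184 ] y [0.244 0.97  0.   ] z [ 0.004 -0.001 -1.   ] yaw_y 1.3247 F [ 7.5 -2.  -5.7] T [-0.4  -1.9   0.07] open 0.0295 q [ 0.36  0.15  1.55 -0.    1.44 -0.97]
```

```bash
cat > asc.py <<'E'
from h import *
import cv2,sys
s=np.mean([eyes.read_camera("scene").astype(float) for _ in range(3)],0).astype(np.uint8)
x0,y0,w,h,k=311,144,18,22,4
im=cv2.resize(s[y0:y0+h,x0:x0+w],None,fx=k,fy=k,interpolation=cv2.INTER_CUBIC).astype(int)
for j in range(0,h*k,2):
    print("%6.2f "%((j+.5)/k-.5+y0)+"".join((lambda r,g,b:"b" if b>max(r,g)*1.5 and b<170 else "B" if b>max(r,g)*1.35 else "g" if g>r*1.3 and g>b*.75 and r<75 else "W" if min(r,g,b)>140 else "h" if r>g*.95 and r>60 else ".")(*im[j,i]) for i in range(w*k)))
print("x from",x0,"4 chars/px")
E
python3 asc.py
```

```text
143.62 BBBbbbbbbbbbbbbbbbbbbbbbbbbbbbbbbbbbbbbbbbbbB.hhhhhhhhhhhhhhhhhhhhhhhhhh
144.12 bbbbbbbbbbbbbbbbbbbbbbbbbbbbbbbbbbbbbbbbbbbbB..hhhhhhhhhhhhhhhhhhhhhhhhh
144.62 bbbbbbbbbbbbbbbbbbbbbbbbbbbbbbbbbbbbbbbbbbbbB..hhhhhhhhhhhhhhhhhhhhhhhhh
145.12 bbbbbbbbbbbbbbbbbbbbbbbbbbbbbbbbbbbbbbbbbbbbB..hhhhhhhhhhhhhhhhhhhhhhhhh
145.62 bbbbbbbbbbbbbbbbbbbbbbbbbbbbbbbbbbbbbbbbbbbbB..hhhhhhhhhhhhhhhhhhhhhhhhh
146.12 bbbbbbbbbbbbbbbbbbbbbbbbbbbbbbbbbbbbbbbbbbbbB..hhhhhhhhhhhhhhhhhhhhhhhhh
146.62 bbbbbbbbbbbbbbbbbbbbbbbbbbbbbbbbbbbbbbbbbbbbB..hhhhhhhhhhhhhhhhhhhhhhhhh
147.12 bbbbbbbbbbbbbbbbbbbbbbbbbbbbbbbbbbbbbbbbbbbbB..hhhhhhhhhhhhhhhhhhhhhhhhh
147.62 bbbbbbbbbbbbbbbbbbbbbbbbbbbbbbbbbbbbbbbbbbbbB..hhhhhhhhhhhhhhhhhhhhhhhhh
148.12 bbbbbbbbbbbbbbbbbbBBBBBBBBBbbbbbbbbbbbbbbbbbB..hhhhhhhhhhhhhhhhhhhhhhhhh
148.62 bbbbbbbbbbbbbbbbBBgggggggggBbbbbbbbbbbbbbbbbB..hhhhhhhhhhhhhhhhhhhhhhhhh
149.12 bbbbbbbbbbbbbbbBBgggggggggggBbbbbbbbbbbbbbbbB..hhhhhhhhhhhhhhhhhhhhhhhhh
149.62 bbbbbbbbbbbbbbbBggggggggggggBbbbbbbbbbbbbbbbB..hhhhhhhhhhhhhhhhhhhhhhhhh
150.12 bbbbbbbbbbbbbbbBggggggggggggBbbbbbbbbbbbbbbbB..hhhhhh
[... 1741 characters left out ...]
bbbbbbbbbbbbbbbbbbbbbbbbbbbbbbbbbbbbbb
161.62 bbbbbbbbbbbbbbbbbbbbbbbbbbbbbbbbbbbbbbbbbbbbbbbbbbbbbbbbbbbbbbbbbbbbbbbb
162.12 bbbbbbbbbbbbbbbbbbbbbbbbbbbbbbbbbbbbbbbbbbbbbbbbbbbbbbbbbbbbbbbbbbbbbbbb
162.62 bbbbbbbbbbbbbbbbbbbbbbbbbbbbbbbbbbbbbbbbbbbbbbbbbbbbbbbbbbbbbbbbbbbbbbbb
163.12 bbbbbbbbbbbbbbbbbbbbbbbbbbbbbbbbbbbbbbbbbbbbbbbbbbbbbbbbbbbbbbbbbbbbbbbb
163.62 bbbbbbbbbbbbbbbbbbbbbbbbbbbbbbbbbbbbbbbbbbbbbbbbbbbbbbbbbbbbbbbbbbbbbbbb
164.12 bbbbbbbbbbbbbbbbbbbbbbbbbbbbbbbbbbbbbbbbbbbbbbbbbbbbbbbbbbbbbbbbbbbbbbbb
164.62 bbbbbbbbbbbbbbbbbbbbbbbbbbbbbbbbbbbbbbbbbbbbbbbbbbbbbbbbbbbbbbbbbbbbbbbb
165.12 bbbbbbbbbbbbbbbbbbbbbbbbbbbbbbbbbbbbbbbbbbbbbbbbbbbbbbbbbbbbbbbbbbBBBBBB
x from 311 4 chars/px
```

Request:
{"api": "servo_tool", "payload": {
  "plan": [
    [[1, 0, 0, 0, 0, 0, 0], [1, -1.9, 0.5, 0, 0, 0, 0], [1, -1.9, 0.5, 0, 0, 0, 0], [1, 0, 0, 0, 0, 0, 0], [1, 0, 0, 0, 0, 0, 0]]
  ],
  "force": 10
}}

```text
t: 11.7
tool_pos: [0.536, 0.2572, 0.1831]
orientation: [-0.384, -3.116, 0.0]
force: [0.2, 1.3, -1.8]
opening: 0.03
```

```bash
python3 st.py; python3 asc.py | sed -n '8,32p'
```

```text
t 11.7 pos [0.536  0.2572 0.1831] y [ 0.243  0.97  -0.001] z [-0.002 -0.    -1.   ] yaw_y 1.3254 F [ 0.2  1.3 -1.8] T [ 0.05 -0.1  -0.02] open 0.03 q [ 0.36  0.14  1.56  0.    1.44 -0.96]
147.12 bbbbbbbbbbbbbbbbbbbbbbbbbbbbbbbbbbbbbbbbBB.hhhhhhhhhhhhhhhhhhhhhhhhhhhhh
147.62 bbbbbbbbbbbbbbbbbbbbbBbbbbbbbbbbbbbbbbbbBB.hhhhhhhhhhhhhhhhhhhhhhhhhhhhh
148.12 bbbbbbbbbbbbbbbBBBgggggBBbbbbbbbbbbbbbbbBB.hhhhhhhhhhhhhhhhhhhhhhhhhhhhh
148.62 bbbbbbbbbbbbbBBggggggggggBbbbbbbbbbbbbbbBB.hhhhhhhhhhhhhhhhhhhhhhhhhhhhh
149.12 bbbbbbbbbbbbBBggggggggggggBbbbbbbbbbbbbbBB.hhhhhhhhhhhhhhhhhhhhhhhhhhhhh
149.62 bbbbbbbbbbbbBgggggggggggggBbbbbbbbbbbbbbBB.hhhhhhhhhhhhhhhhhhhhhhhhhhhhh
150.12 bbbbbbbbbbbbBgggggggggggggBbbbbbbbbbbbbbbB.hhhhhhhhhhhhhhhhhhhhhhhhhhhhh
150.62 bbbbbbbbbbbbBgggggggggggggBBbbbbbbbbbbbbbb.hhhhhhhhhhhhhhhhhhhhhhhhhhhhh
151.12 bbbbbbbbbbbbBgggggggggggggg.BbbbbbbbbbbbbbB..hhhhhhhhhhhhhhhhhhhhhhhhhhh
151.62 bbbbbbbbbbbbBggggggggggggggggBbbbbbbbbbbbbbB..hhhhhhhhhhhhhhhhhhhhhhhhhh
152.12 bbbbbbbbbbbBgggg.....ggggggggggBBbbbbbbbbbbbBB.hhhhhhhhhhhhhhhhhhhhhhhhh
152.62 bbbbbbbbbbBggg...........
[... 387 characters left out ...]
hhhhhWWhhhhhhhhhhhh...bbbbbbbbbbbbbbbbbbbBB...hhhhhhhhhhhhhh
155.62 bbbbBBggg...hhhhhhhhhhhhhhhhhhh..BbbbbbbbbbbbbbbbbbbbbbbBB...hhhhhhhh...
156.12 bbbbBBggg...hhhhhhhhhhhhhhhhhh.BBbbbbbbbbbbbbbbbbbbbbbbbbbbBB....h...BBB
156.62 bbbbbBggg...hhhhhhhhhhhhhh....BBbbbbbbbbbbbbbbbbbbbbbbbbbbbbbbbBBBBBbbbb
157.12 bbbbbBgggg....hhhhhhhhh...BBBBbbbbbbbbbbbbbbbbbbbbbbbbbbbbbbbbbbbbbbbbbb
157.62 bbbbbbBgggg....hhhhhh..BBBbbbbbbbbbbbbbbbbbbbbbbbbbbbbbbbbbbbbbbbbbbbbbb
158.12 bbbbbbbBBggggg....BBBBBbbbbbbbbbbbbbbbbbbbbbbbbbbbbbbbbbbbbbbbbbbbbbbbbb
158.62 bbbbbbbbbBBBBBBBBBbbbbbbbbbbbbbbbbbbbbbbbbbbbbbbbbbbbbbbbbbbbbbbbbbbbbbb
159.12 bbbbbbbbbbbbbbbbbbbbbbbbbbbbbbbbbbbbbbbbbbbbbbbbbbbbbbbbbbbbbbbbbbbbbbbb
```

Request:
{"api": "servo_tool", "payload": {
  "plan": [
    [[1, -0.2, -0.8, -3, 0, 0, 0], [1, 0, 0, -4, 0, 0, 0], [1, 0, 0, -4, 0, 0, 0], [1, 0, 0, 0, 0, 0, 0]]
  ],
  "force": 15
}}

```text
t: 12.25
tool_pos: [0.5374, 0.257, 0.1731]
orientation: [0.385, 3.116, 0.003]
force: [3.1, 3.3, 0.7]
opening: 0.0298
```

```bash
python3 st.py; python3 asc.py | sed -n '8,37p'
```

```text
t 12.25 pos [0.5374 0.257  0.1731] y [0.243 0.97  0.002] z [ 0.002  0.002 -1.   ] yaw_y 1.3249 F [3.1 3.3 0.7] T [ 0.77 -0.62 -0.08] open 0.0298 q [ 0.36  0.15  1.57  0.    1.42 -0.97]
147.12 bbbbbbbbbbbbbbbbbbbbbbbbbbbbbbbbbbbbbbbbB..hhhhhhhhhhhhhhhhhhhhhhhhhhhhh
147.62 bbbbbbbbbbbbbbbbbbbbbbbbbbbbbbbbbbbbbbbbB..hhhhhhhhhhhhhhhhhhhhhhhhhhhhh
148.12 bbbbbbbbbbbbbbbbbbbbbbbbbbbbbbbbbbbbbbbbB..hhhhhhhhhhhhhhhhhhhhhhhhhhhhh
148.62 bbbbbbbbbbbbbbbbbbbbbbbbbbbbbbbbbbbbbbbbB..hhhhhhhhhhhhhhhhhhhhhhhhhhhhh
149.12 bbbbbbbbbbbbbbbbbbbbbbbbbbbbbbbbbbbbbbbbB..hhhhhhhhhhhhhhhhhhhhhhhhhhhhh
149.62 bbbbbbbbbbbbbbbbbbbbbbbbbbbbbbbbbbbbbbbbB..hhhhhhhhhhhhhhhhhhhhhhhhhhhhh
150.12 bbbbbbbbbbbbbbbbbbBBBBBbbbbbbbbbbbbbbbbbB..hhhhhhhhhhhhhhhhhhhhhhhhhhhhh
150.62 bbbbbbbbbbbbbbbBBggggg.BBbbbbbbbbbbbbbbbBB.hhhhhhhhhhhhhhhhhhhhhhhhhhhhh
151.12 bbbbbbbbbbbbbB.ggggggggg.BbbbbbbbbbbbbbbB.hhhhhhhhhhhhhhhhhhhhhhhhhhhhhh
151.62 bbbbbbbbbbbbBBgggggggggggBbbbbbbbbbbbbbbB.hhhhhhhhhhhhhhhhhhhhhhhhhhhhhh
152.12 bbbbbbbbbbbBBgggg....gggg.bbbbbbbbbbbbbbB..hhhhhhhhhhhhhhhhhhhhhhhhhhhhh
152.62 bbbbbbbbbbbBgg...........gBb
[... 784 characters left out ...]
..hhhhhhhhhh......ggBbbbbbbbbbbbbbbbbBB..hhhhhhhhhhhhhhhhhhh
158.12 bbbbBggggggg.....hhhh.....ggggBBbbbbbbbbbbbbbbbbbbbBB..hhhhhhhhhhhhhhhhh
158.62 bbbbBggggggggg.........gggggBBbbbbbbbbbbbbbbbbbbbbbbbbB...hhhhhhhhhhhhh.
159.12 bbbbBgggggggggggggggggggggBBbbbbbbbbbbbbbbbbbbbbbbbbbbbbbBB...hhhhhh..BB
159.62 bbbbbBgggggggggggg..BBBBBBbbbbbbbbbbbbbbbbbbbbbbbbbbbbbbbbbbBBB...BBBbbb
160.12 bbbbbbBBB.gg.BBBbbbbbbbbbbbbbbbbbbbbbbbbbbbbbbbbbbbbbbbbbbbbbbbbbbbbbbbb
160.62 bbbbbbbbbbBBbbbbbbbbbbbbbbbbbbbbbbbbbbbbbbbbbbbbbbbbbbbbbbbbbbbbbbbbbbbb
161.12 bbbbbbbbbbbbbbbbbbbbbbbbbbbbbbbbbbbbbbbbbbbbbbbbbbbbbbbbbbbbbbbbbbbbbbbb
161.62 bbbbbbbbbbbbbbbbbbbbbbbbbbbbbbbbbbbbbbbbbbbbbbbbbbbbbbbbbbbbbbbbbbbbbbbb
```

Request:
{"api": "servo_tool", "payload": {
  "plan": [
    [[1, 0.2, 0.8, -3, 0, 0, 0], [1, 0, 0, -3, 0, 0, 0], [1, 0, 0, -3, 0, 0, 0], [1, 0, 0, 0, 0, 0, 0]]
  ]
}}

```text
t: 12.8
tool_pos: [0.5384, 0.2576, 0.1655]
orientation: [0.385, 3.114, 0.003]
force: [3.3, 2.5, 6.6]
opening: 0.0304
```

```bash
python3 st.py; python3 asc.py | sed -n '11,40p'
```

```text
t 12.8 pos [0.5384 0.2576 0.1655] y [0.243 0.97  0.002] z [ 0.004  0.002 -1.   ] yaw_y 1.3249 F [3.3 2.5 6.6] T [ 0.75 -0.67 -0.13] open 0.0304 q [ 0.36  0.16  1.58  0.    1.4  -0.96]
148.62 bbbbbbbbbbbbbbbbbbbbbbbbbbbbbbbbbbbbbbbbbBhhhhhhhhhhhhhhhhhhhhhhhhhhhhhh
149.12 bbbbbbbbbbbbbbbbbbbbbbbbbbbbbbbbbbbbbbbbbBhhhhhhhhhhhhhhhhhhhhhhhhhhhhhh
149.62 bbbbbbbbbbbbbbbbbbbbbbbbbbbbbbbbbbbbbbbbbBhhhhhhhhhhhhhhhhhhhhhhhhhhhhhh
150.12 bbbbbbbbbbbbbbbbbbbbbbbbbbbbbbbbbbbbbbbbbBhhhhhhhhhhhhhhhhhhhhhhhhhhhhhh
150.62 bbbbbbbbbbbbbbbbbbbbbbbbbbbbbbbbbbbbbbbbbB.hhhhhhhhhhhhhhhhhhhhhhhhhhhhh
151.12 bbbbbbbbbbbbbbbbbbBBBBBbbbbbbbbbbbbbbbbbbB.hhhhhhhhhhhhhhhhhhhhhhhhhhhhh
151.62 bbbbbbbbbbbbbbbBBgggggggBBbbbbbbbbbbbbbbbB.hhhhhhhhhhhhhhhhhhhhhhhhhhhhh
152.12 bbbbbbbbbbbbbB.gg....gggggBbbbbbbbbbbbbbbB.hhhhhhhhhhhhhhhhhhhhhhhhhhhhh
152.62 bbbbbbbbbbbbB............ggBbbbbbbbbbbbbbB.hhhhhhhhhhhhhhhhhhhhhhhhhhhhh
153.12 bbbbbbbbbbbBB...............BbbbbbbbbbbbbB.hhhhhhhhhhhhhhhhhhhhhhhhhhhhh
153.62 bbbbbbbbbbbB.....WWWWhhhhh...BbbbbbbbbbbbBhhhhhhhhhhhhhhhhhhhhhhhhhhhhhh
154.12 bbbbbbbbbbBB..hhWWWWWWhhhhhh.
[... 783 characters left out ...]
gggggggggg.BBBbbbbbbbbbbbbbbbbbbbbbBB..hhhhhhhhhhhhhhhhhhhhh
159.62 bbbbBBgggggg.BBBBBBBBBbbbbbbbbbbbbbbbbbbbbbbbbbbbB...hhhhhhhhhhhhhhhhhhh
160.12 bbbbbbBBBBbbbbbbbbbbbbbbbbbbbbbbbbbbbbbbbbbbbbbbbbbBB..hhhhhhhhhhhhhhhhh
160.62 bbbbbbbbbbbbbbBBBBbbbbbbbbbbbbbbbbbbbbbbbbbbbbbbbbbbbBB...hhhhhhhhhhhhhh
161.12 bbbbbbbbbbbbbbbbbbbbbbbbbbbbbbbbbbbbbbbbbbbbbbbbbbbbbbbbBB...hhhhhhhh...
161.62 bbbbbbbbbbbbbbbbbbbbbbbbbbbbbbbbbbbbbbbbbbbbbbbbbbbbbbbbbbbBBB.......BBB
162.12 bbbbbbbbbbbbbbbbbbbbbbbbbbbbbbbbbbbbbbbbbbbbbbbbbbbbbbbbbbbbbbbbbbbbbbbb
162.62 bbbbbbbbbbbbbbbbbbbbbbbbbbbbbbbbbbbbbbbbbbbbbbbbbbbbbbbbbbbbbbbbbbbbbbbb
163.12 bbbbbbbbbbbbbbbbbbbbbbbbbbbbbbbbbbbbbbbbbbbbbbbbbbbbbbbbbbbbbbbbbbbbbbbb
```

Request:
{"api": "servo_tool", "payload": {
  "plan": [
    [[1, 1.7, 0.4, 2, 0, 0, 0], [1, 0, 0, 0, 0, 0, 0], [1, 0, 0, -3, 0, 0, 0], [1, 0, 0, -3, 0, 0, 0], [1, 0, 0, -2, 0, 0, 0], [1, 0, 0, 0, 0, 0, 0]]
  ],
  "force": 30
}}

```text
t: 13.55
tool_pos: [0.5406, 0.2581, 0.1635]
orientation: [0.384, 3.112, 0.004]
force: [-9.2, -1.6, 32.3]
opening: 0.03
```

```bash
python3 st.py; python3 asc.py | sed -n '11,40p'
```

```text
t 13.55 pos [0.5406 0.2581 0.1635] y [0.243 0.97  0.003] z [ 0.006  0.002 -1.   ] yaw_y 1.3254 F [-9.2 -1.6 32.3] T [-0.25  1.52  0.09] open 0.03 q [ 0.36  0.16  1.58 -0.    1.4  -0.97]
148.62 .....BBbbbbbbbbbbbbbbbbbbbbbbbbbbbbbbbbbbbbB..hhhhhhhhhhhhhhhhhhhhhhhhhh
149.12 BBBBbbbbbbbbbbbbbbbbbbbbbbbbbbbbbbbbbbbbbbbB..hhhhhhhhhhhhhhhhhhhhhhhhhh
149.62 bbbbbbbbbbbbbbbbbbbbbbbbbbbbbbbbbbbbbbbbbbbB..hhhhhhhhhhhhhhhhhhhhhhhhhh
150.12 bbbbbbbbbbbbbbbbbbbbbbbbbbbbbbbbbbbbbbbbbbbB..hhhhhhhhhhhhhhhhhhhhhhhhhh
150.62 bbbbbbbbbbbbbbbbbbbbbbbbbbbbbbbbbbbbbbbbbbbB..hhhhhhhhhhhhhhhhhhhhhhhhhh
151.12 bbbbbbbbbbbbbbbbbbbbbbbbbbbbbbbbbbbbbbbbbbBB..hhhhhhhhhhhhhhhhhhhhhhhhhh
151.62 bbbbbbbbbbbbbbbbbbbBBBBBBBBbbbbbbbbbbbbbbbBB..hhhhhhhhhhhhhhhhhhhhhhhhhh
152.12 bbbbbbbbbbbbbbbbBBgggggggggBBbbbbbbbbbbbbbBB..hhhhhhhhhhhhhhhhhhhhhhhhhh
152.62 bbbbbbbbbbbbbbBB.........gggBbbbbbbbbbbbbbBB..hhhhhhhhhhhhhhhhhhhhhhhhhh
153.12 bbbbbbbbbbbbbB..............gBbbbbbbbbbbbbBB..hhhhhhhhhhhhhhhhhhhhhhhhhh
153.62 bbbbbbbbbbbbBB....hhh..h......BbbbbbbbbbbbBB..hhhhhhhhhhhhhhhhhhhhhhhhhh
154.12 bbbbbbbbbbbBB...hhWWWWhhhhh
[... 785 characters left out ...]
gggggggggggggBBBbbbbbbbbbbbbbbbbbbbbBB.hhhhhhhhhhhhhhhhhhhhh
159.62 bbbbbBBggggggggBBBBBBBBBBbbbbbbbbbbbbbbbbbbbbbbbbbB..hhhhhhhhhhhhhhhhhhh
160.12 bbbbbbbBBBBBBbbbbbbbbbbbbbbbbbbbbbbbbbbbbbbbbbbbbbbBB.hhhhhhhhhhhhhhhhhh
160.62 bbbbbbbbbbbbbbbbBBBBBBbbbbbbbbbbbbbbbbbbbbbbbbbbbbbbBB.hhhhhhhhhhhhhhhhh
161.12 bbbbbbbbbbbbbbbbbbbbbbbbbbbbbbbbbbbbbbbbbbbbbbbbbbbbbbB...hhhhhhhhhhhhhh
161.62 bbbbbbbbbbbbbbbbbbbbbbbbbbbbbbbbbbbbbbbbbbbbbbbbbbbbbbbbBB..hhhhhhhhhhhh
162.12 bbbbbbbbbbbbbbbbbbbbbbbbbbbbbbbbbbbbbbbbbbbbbbbbbbbbbbbbbbbBB..hhhhhhhhh
162.62 bbbbbbbbbbbbbbbbbbbbbbbbbbbbbbbbbbbbbbbbbbbbbbbbbbbbbbbbbbbbbbBB...h....
163.12 bbbbbbbbbbbbbbbbbbbbbbbbbbbbbbbbbbbbbbbbbbbbbbbbbbbbbbbbbbbbbbbbbbBBBBBB
```

Request:
{"api": "servo_tool", "payload": {
  "plan": [
    [[1, 0, 0, 4, 0, 0, 0], [1, 0, 0, 3, 0, 0, 0], [1, 0, 0, 0, 0, 0, 0], [1, 0, 0, 0, 0, 0, 0]]
  ]
}}

```text
t: 14.1
tool_pos: [0.5391, 0.2578, 0.1651]
orientation: [0.385, 3.117, 0.001]
force: [2.6, 4.2, 5.4]
opening: 0.0299
```

```bash
python3 st.py
python3 - <<'E'
from hf import *
import cv2
s=eyes.read_camera("scene")[:,:,::-1]
x0,y0,w,h,k=304,128,57,50,14
im=cv2.resize(s[y0:y0+h,x0:x0+w],None,fx=k,fy=k,interpolation=cv2.INTER_CUBIC)
cv2.imwrite("pics/i.png",im[:600])
E
```

```text
t 14.1 pos [0.5391 0.2578 0.1651] y [0.243 0.97  0.001] z [ 0.001  0.001 -1.   ] yaw_y 1.3252 F [2.6 4.2 5.4] T [ 1.06 -0.86 -0.03] open 0.0299 q [ 0.36  0.16  1.57  0.    1.41 -0.97]
```

View pics/i.png

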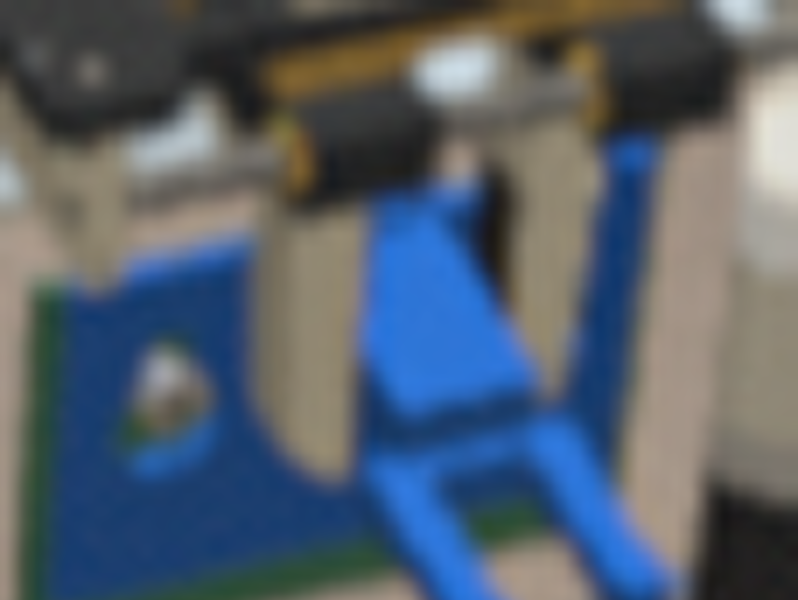

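Request:
{"api": "servo_tool", "payload": {
  "plan": [
    [[1, 0, 0, 4, 0, 0, 0], [1, 0.4, 1.7, 0, 0, 0, 0], [1, 0, 0, 0, 0, 0, 0], [1, 0, 0, 0, 0, 0, 0]]
  ]
}}

```text
t: 14.55
tool_pos: [0.5385, 0.2583, 0.1676]
orientation: [-0.385, -3.116, 0.003]
force: [1.4, -2.4, -2.7]
opening: 0.0299
```

```bash
python3 st.py
```

```text
t 14.55 pos [0.5385 0.2583 0.1676] y [ 0.243  0.97  -0.002] z [-0.002 -0.002 -1.   ] yaw_y 1.3248 F [ 1.4 -2.4 -2.7] T [-0.4  -0.7   0.15] open 0.0299 q [ 0.36  0.16  1.57 -0.    1.41 -0.96]
```

Request:
{"api": "servo_tool", "payload": {
  "plan": [
    [[1, 0, 0, -3, 0, 0, 0], [1, 0, 0, -3, 0, 0, 0], [1, 0, 0, -2, 0, 0, 0], [1, 0, 0, 0, 0, 0, 0]]
  ]
}}

```text
t: 14.95
tool_pos: [0.5386, 0.2599, 0.1618]
orientation: [-0.384, -3.118, -0.002]
force: [-5.6, 0.8, 7.9]
opening: 0.0297
```

```bash
python3 st.py;  python3 asc.py | sed -n '13,40p'
```

```text
t 14.95 pos [0.5386 0.2599 0.1618] y [0.243 0.97  0.001] z [-0.     0.001 -1.   ] yaw_y 1.3258 F [-5.6  0.8  7.9] T [-0.14  0.43  0.28] open 0.0297 q [ 0.36  0.16  1.58  0.    1.4  -0.96]
149.62 bbbbbbbbbbbbbbbbbbbbbbbbbbbbbbbbbbbbbbbbbbbBB..hhhhhhhhhhhhhhhhhhhhhhhhh
150.12 bbbbbbbbbbbbbbbbbbbbbbbbbbbbbbbbbbbbbbbbbbbbB..hhhhhhhhhhhhhhhhhhhhhhhhh
150.62 bbbbbbbbbbbbbbbbbbbbbbbbbbbbbbbbbbbbbbbbbbbbB..hhhhhhhhhhhhhhhhhhhhhhhhh
151.12 bbbbbbbbbbbbbbbbbbbbbbbbbbbbbbbbbbbbbbbbbbbbB.hhhhhhhhhhhhhhhhhhhhhhhhhh
151.62 bbbbbbbbbbbbbbbbbbbbbBBBbbbbbbbbbbbbbbbbbbbbB..hhhhhhhhhhhhhhhhhhhhhhhhh
152.12 bbbbbbbbbbbbbbbbBBgggggggg.BbbbbbbbbbbbbbbbBB..hhhhhhhhhhhhhhhhhhhhhhhhh
152.62 bbbbbbbbbbbbbbBB.........gggBbbbbbbbbbbbbbbBB.hhhhhhhhhhhhhhhhhhhhhhhhhh
153.12 bbbbbbbbbbbbbB..............gBbbbbbbbbbbbbbB..hhhhhhhhhhhhhhhhhhhhhhhhhh
153.62 bbbbbbbbbbbbB.....hhhh........BbbbbbbbbbbbbB..hhhhhhhhhhhhhhhhhhhhhhhhhh
154.12 bbbbbbbbbbbB...hhWWWWWhhhhhh...BbbbbbbbbbbbB..hhhhhhhhhhhhhhhhhhhhhhhhhh
154.62 bbbbbbbbbbB...hhhWWWWWhhhhhhhh..BbbbbbbbbbbB..hhhhhhhhhhhhhhhhhhhhhhhhhh
155.12 bbbbbbbbbB....hhhWWWhhhhh
[... 627 characters left out ...]
ggggggggggggggBBbbbbbbbbbbbbbbbbbbbbbB..hhhhhhhhhhhhhhhhhhhh
159.62 bbbbbbBgggggggggggggggBBBbbbbbbbbbbbbbbbbbbbbbbbbbB..hhhhhhhhhhhhhhhhhhh
160.12 bbbbbbBBggggggggggBBBbbbbbbbbbbbbbbbbbbbbbbbbbbbbbbBB.hhhhhhhhhhhhhhhhhh
160.62 bbbbbbbBBBBBBBBBBBbbbbbbbbbbbbbbbbbbbbbbbbbbbbbbbbbbbB...hhhhhhhhhhhhhhh
161.12 bbbbbbbbbbbbbbbbbbbbbbbbbbbbbbbbbbbbbbbbbbbbbbbbbbbbbbbB...hhhhhhhhhhhhh
161.62 bbbbbbbbbbbbbbbbbbbbbbbbbbbbbbbbbbbbbbbbbbbbbbbbbbbbbbbbbBB...hhhhhhhhhh
162.12 bbbbbbbbbbbbbbbbbbbbbbbbbbbbbbbbbbbbbbbbbbbbbbbbbbbbbbbbbbbbBB...hhhhhhh
162.62 bbbbbbbbbbbbbbbbbbbbbbbbbbbbbbbbbbbbbbbbbbbbbbbbbbbbbbbbbbbbbbbBBBBBB...
163.12 bbbbbbbbbbbbbbbbbbbbbbbbbbbbbbbbbbbbbbbbbbbbbbbbbbbbbbbbbbbbbbbbbbbbbbbb
```

Request:
{"api": "servo_tool", "payload": {
  "plan": [
    [[1, 0, 0, 2, 0, 0, 0], [1, -2, 0, 0, 0, 0, 0], [1, -1, 0.3, 0, 0, 0, 0], [1, 0, 0, -3, 0, 0, 0], [1, 0, 0, -3, 0, 0, 0], [1, 0, 0, 0, 0, 0, 0]]
  ]
}}

```text
t: 15.7
tool_pos: [0.5362, 0.2591, 0.1561]
orientation: [0.386, 3.117, -0.001]
force: [3.5, 0.0, -1.3]
opening: 0.0297
```

```bash
python3 st.py;  python3 asc.py | sed -n '15,42p'
```

```text
t 15.7 pos [0.5362 0.2591 0.1561] y [ 0.244  0.97  -0.   ] z [ 0. -0. -1.] yaw_y 1.3247 F [ 3.5  0.  -1.3] T [ 0.06 -1.24  0.12] open 0.0297 q [ 0.36  0.16  1.59 -0.    1.39 -0.96]
150.62 bbbbbbbbbbbbbbbbbbbbbbbbbbbbbbbbbbbbbbbbB..hhhhhhhhhhhhhhhhhhhhhhhhhhhhh
151.12 bbbbbbbbbbbbbbbbbbbbbbbbbbbbbbbbbbbbbbbbB..hhhhhhhhhhhhhhhhhhhhhhhhhhhhh
151.62 bbbbbbbbbbbbbbbbbbbbbbbbbbbbbbbbbbbbbbbbB..hhhhhhhhhhhhhhhhhhhhhhhhhhhhh
152.12 bbbbbbbbbbbbbbbbbbbbbbbbbbbbbbbbbbbbbbbbB.hhhhhhhhhhhhhhhhhhhhhhhhhhhhhh
152.62 bbbbbbbbbbbbbbbbbbbbBBBbbbbbbbbbbbbbbbbbB.hhhhhhhhhhhhhhhhhhhhhhhhhhhhhh
153.12 bbbbbbbbbbbbbbBBBB.......BBBbbbbbbbbbbbbB..hhhhhhhhhhhhhhhhhhhhhhhhhhhhh
153.62 bbbbbbbbbbbbbBB.............BBbbbbbbbbbbB..hhhhhhhhhhhhhhhhhhhhhhhhhhhhh
154.12 bbbbbbbbbbbB....hhhhhhhhhhhh..BBbbbbbbbbB..hhhhhhhhhhhhhhhhhhhhhhhhhhhhh
154.62 bbbbbbbbbbB...hhhhWWWhhhhhhhhh.BBbbbbbbbB..hhhhhhhhhhhhhhhhhhhhhhhhhhhhh
155.12 bbbbbbbbbB..hhhhhhhhhhhhhhhhhhh.BbbbbbbbB.hhhhhhhhhhhhhhhhhhhhhhhhhhhhhh
155.62 bbbbbbbbbB..hhhhhhhhhhhhhhhhhhh.BbbbbbbbB..hhhhhhhhhhhhhhhhhhhhhhhhhhhhh
156.12 bbbbbbbbbB..hhhhhhhhhhhhhhhhhhh.
[... 620 characters left out ...]
ggggggggggggggBBbbbbbbbbbbbbbbbbbB..hhhhhhhhhhhhhhhhhhhhhhhh
160.62 bbBBggggggggggggggggggggBBbbbbbbbbbbbbbbbbbbbbB..hhhhhhhhhhhhhhhhhhhhhhh
161.12 bbbBgggggggggggggggggBBbbbbbbbbbbbbbbbbbbbbbbbbBB.hhhhhhhhhhhhhhhhhhhhhh
161.62 bbbB.ggggggggggBBBBbbbbbbbbbbbbbbbbbbbbbbbbbbbbbBB.hhhhhhhhhhhhhhhhhhhhh
162.12 bbbbBB.ggg.BBBbbbbbbbbbbbbbbbbbbbbbbbbbbbbbbbbbbbbBB..hhhhhhhhhhhhhhhhh.
162.62 bbbbbbbBBBBbbbbbbBBBbbbbbbbbbbbbbbbbbbbbbbbbbbbbbbbbBB..hhhhhhhhhhhhh...
163.12 bbbbbbbbbbbbbbbbbbbbbbbbbbbbbbbbbbbbbbbbbbbbbbbbbbbbbbbBB..hhhhhhhhh.BBB
163.62 bbbbbbbbbbbbbbbbbbbbbbbbbbbbbbbbbbbbbbbbbbbbbbbbbbbbbbbbbbBB...hh...BBbb
164.12 bbbbbbbbbbbbbbbbbbbbbbbbbbbbbbbbbbbbbbbbbbbbbbbbbbbbbbbbbbbbbbBBBBBBbbbb
```

Request:
{"api": "servo_tool", "payload": {
  "plan": [
    [[1, 0.5, 0, -2, 0, 0, 0], [1, 0.5, 0, -2, 0, 0, 0], [1, 0, 0, 0, 0, 0, 0]]
  ],
  "force": 15
}}

```text
t: 16.15
tool_pos: [0.5365, 0.2594, 0.1533]
orientation: [-0.385, -3.117, 0.001]
force: [-0.7, -2.9, 6.5]
opening: 0.0296
```

```bash
python3 st.py;  python3 asc.py | sed -n '30,42p'
```

```text
t 16.15 pos [0.5365 0.2594 0.1533] y [ 0.243  0.97  -0.   ] z [-0.001 -0.    -1.   ] yaw_y 1.3251 F [-0.7 -2.9  6.5] T [-0.36  0.26  0.09] open 0.0296 q [ 0.36  0.17  1.59  0.    1.39 -0.96]
158.12 bbbbbbbbbbBB......hhh.....gggggBbbbbbbbbB..hhhhhhhhhhhhhhhhhhhhhhhhhhhhh
158.62 bbbbbbbbbbBgggg.........gggggggBbbbbbbbbBB.hhhhhhhhhhhhhhhhhhhhhhhhhhhhh
159.12 bbbbbbbbBBgggggggggggggggggggggBbbbbbbbbbB..hhhhhhhhhhhhhhhhhhhhhhhhhhhh
159.62 bbbbbbB.gggggggggggggggggggggggBbbbbbbbbbbB..hhhhhhhhhhhhhhhhhhhhhhhhhhh
160.12 bbbbB.ggggggggggggggggggggggggBBbbbbbbbbbbbbB.hhhhhhhhhhhhhhhhhhhhhhhhhh
160.62 bbbB.gggggggggggggggggggggggBBbbbbbbbbbbbbbbbBhhhhhhhhhhhhhhhhhhhhhhhhhh
161.12 bbbBggggggggggggggggggggggBBbbbbbbbbbbbbbbbbbbB.hhhhhhhhhhhhhhhhhhhhhhhh
161.62 bbbBggggggggggggggggggggBBbbbbbbbbbbbbbbbbbbbbB..hhhhhhhhhhhhhhhhhhhhhhh
162.12 bbbBgggggggggggggg.BBBBBbbbbbbbbbbbbbbbbbbbbbbbBB..hhhhhhhhhhhhhhhhhhhhh
162.62 bbbbBBggggggBBBBBBbbbbbbbbbbbbbbbbbbbbbbbbbbbbbbbB...hhhhhhhhhhhhhhhhhhh
163.12 bbbbbbBBBBbbbbbbbbbbbbbbbbbbbbbbbbbbbbbbbbbbbbbbbbbB...hhhhhhhhhhhhhhhhh
163.62 bbbbbbbbbbbbbbbBbbbbbbbbbbbbbbbbbbbbbbbbbbbbbbbbbbbbbBB...hhhhhhhhhhhh..
164.12 bbbbbbbbbbbbbbbbbbbbbbbbbbbbbbbbbbbbbbbbbbbbbbbbbbbbbbbbBB....hhhhhh.BBB
```

Request:
{"api": "servo_tool", "payload": {
  "plan": [
    [[0.4, 0, 0, 0, 0, 0, 0], [-0.2, 0, 0, 0, 0, 0, 0], [-0.2, 0, 0, 0, 0, 0, 0], [-0.2, 0, 0, 0, 0, 0, 0], [-0.2, 0, 0, 0, 0, 0, 0], [-0.2, 0, 0, 0, 0, 0, 0], [-0.2, 0, 0, 0, 0, 0, 0], [-0.2, 0, 0, 10, 0, 0, 0], [-0.2, 0, 0, 25, 0, 0, 0], [-0.2, 0, 0, 40, 0, 0, 0], [-0.2, 0, 0, 50, 0, 0, 0], [-0.2, 0, 0, 50, 0, 0, 0]]
  ]
}}

```text
t: 17.5
tool_pos: [0.5364, 0.2592, 0.3299]
orientation: [-0.385, -3.118, 0.0]
force: [0.9, 0.1, -0.2]
opening: 0.0557
```

```bash
python3 st.py;  python3 asc.py | sed -n '14,42p'
```

```text
t 17.5 pos [0.5364 0.2592 0.3299] y [ 0.243  0.97  -0.   ] z [-0. -0. -1.] yaw_y 1.3251 F [ 0.9  0.1 -0.2] T [ 0.03 -0.22  0.01] open 0.0557 q [ 0.36  0.1   1.34  0.    1.7  -0.96]
150.12 bbbbbbbbbbbbbbbbbbbbbbbbbbbbbbbbbbbbbbbbbbbbbbbbbbbbbbbbbbbbbbBBBBBBBBBB
150.62 bbbbbbbbbbbbbbbbbbbbbbbbbbbbbbbbbbbbbbbbbbbbbbbbbbbbbbbbbbbbbbbBBBBBBBBB
151.12 bbbbbbbbbbbbbbbbbbbbbbbbbbbbbbbbbbbbbbbbbbbbbbbbbbbbbbbbbbbbbbbbbBBBBBBB
151.62 bbbbbbbbbbbbbbbbbbbbbbbbbbbbbbbbbbbbbbbbbbbbbbbbbbbbbbbbbbbbbbbbbbBBBBBB
152.12 bbbbbbbbbbbbbbbbbbbbbbbbbbbbbbbbbbbbbbbbbbbbbbbbbbbbbbbbbbbbbbbbbbbBBBBB
152.62 bbbbbbbbbbbbbbbbbbbbbbbbbbbbbbbbbbbbbbbbbbbbbbbbbbbbbbbbbbbbbbbbbbbbBBBB
153.12 bbbbbbbbbbbbbbbbBBB.....BBBBbbbbbbbbbbbbbbbbbbbbbbbbbbbbbbbbbbbbbbbbbbBB
153.62 bbbbbbbbbbbbbBBB............BBbbbbbbbbbbbbbbbbbbbbbbbbbbbbbbbbbbbbbbbbbb
154.12 bbbbbbbbbbbBB..hhhhhhhhhhhhh..BBbbbbbbbbbbbbbbbbbbbbbbbbbbbbbbbbbbbbbbbb
154.62 bbbbbbbbbbBB..hhhhWWWhhhhhhhhh.BBbbbbbbbbbbbbbbbbbbbbbbbbbbbbbbbbbbbbbbb
155.12 bbbbbbbbbB...hhhhhhhhhhhhhhhhhh.Bbbbbbbbbbbbbbbbbbbbbbbbbbbbbbbbbbbbbbbb
155.62 bbbbbbbbbB..hhhhhhhhhhhhhhhhhhhh
[... 700 characters left out ...]
ggggggggggggggggggBbbbbbbbbbbbbbbbbbbbbbbbbbbbbbbbbbbbbbbbbb
160.62 bbbBggggggggggggggggggggggggBBbbbbbbbbbbbbbbbbbbbbbbbbbbbbbbbbbbbbbbbbbb
161.12 bbbBggggggggggggggggggggg.BBbbbbbbbbbbbbbbbbbbbbbbbbbbbbbbbbbbbbbbbbbbbb
161.62 bbBBggggggggggggggggggg.BBbbbbbbbbbbbbbbbbbbbbbbbbbbbbbbbbbbbbbbbbbbbbbb
162.12 bbbBggggggggggggggg..BBBbbbbbbbbbbbbbbbbbbbbbbbbbbbbbbbbbbbbbbbbbbbbbbbb
162.62 bbbBBggggg.BBBBBBBBBBbbbbbbbbbbbbbbbbbbbbbbbbbbbbbbbbbbbbbbbbbbbbbbbbbbb
163.12 bbbbbBBbbbbbbbbbbbbbbbbbbbbbbbbbbbbbbbbbbbbbbbbbbbbbbbbbbbbbbbbbbbbbbbbb
163.62 bbbbbbbbbbbbbbbbbbbbbbbbbbbbbbbbbbbbbbbbbbbbbbbbbbbbbbbbbbbbbbbbbbbbbbbb
164.12 bbbbbbbbbbbbbbbbbbbbbbbbbbbbbbbbbbbbbbbbbbbbbbbbbbbbbbbbbbbbbbbbbbbbbbbb
```

Request:
{"api": "servo_tool", "payload": {
  "plan": [
    [[-0.5, -1, -30, 0, 0, 0, 0], [-0.5, -1, -46, 0, 0, 0, 0], [-0.5, -1, -46, 0, 0, 0, 0], [-0.5, -1, -46, 0, 0, 0, 0], [-0.5, -1, -46, 0, 0, 0, 0], [-0.5, -1, -46, 0, 0, 0, 0], [-0.5, -1, -46, 0, 0, 0, 0], [-0.5, -1, -46, 0, 0, 0, 0], [-0.5, -1, -46, 0, 0, 0, 0], [-0.5, -1, -46, 0, 0, 0, 0], [-0.5, -2, -46, 0, 0, 0, 0], [-0.5, -1, -16, 0, 0, 0, 0]]
  ]
}}

```text
t: 18.85
tool_pos: [0.5226, -0.2503, 0.3262]
orientation: [-0.39, -3.115, 0.0]
force: [0.6, 0.6, -0.1]
opening: 0.07
```

Request:
{"api": "servo_tool", "payload": {
  "plan": [
    [[-0.5, 0, 0, 0, 0, 0, 0], [-0.5, 0, 0, -20, 0, 0, 0]]
  ]
}}

```text
t: 19.05
tool_pos: [0.525, -0.2466, 0.31]
orientation: [0.386, 3.114, -0.001]
force: [0.2, -0.2, 0.3]
opening: 0.0697
```

```bash
python3 st.py
```

```text
t 19.05 pos [ 0.525  -0.2466  0.31  ] y [ 0.244  0.97  -0.   ] z [ 0.004 -0.001 -1.   ] yaw_y 1.3243 F [ 0.2 -0.2  0.3] T [ 0.02 -0.13  0.01] open 0.0697 q [-0.53  0.05  1.43  0.    1.66 -1.85]
```

Request:
{"api": "servo_tool", "payload": {
  "plan": [
    [[-0.5, -1, 0, -35, 0, 0, 0], [-0.5, 0, 0, -35, 0, 0, 0], [-0.5, 0, 0, -25, 0, 0, 0], [-0.5, 0, 0, -10, 0, 0, 0], [0.2, 0, 0, 0, 0, 0, 0], [0.2, 0, 0, 0, 0, 0, 0], [1, 0, 0, 0, 0, 0, 0], [1, 0, 0, 0, 0, 0, 0], [1, 0, 0, 0, 0, 0, 0], [1, 0, 0, 0, 0, 0, 0], [1, 0, 0, 0, 0, 0, 0], [1, 0, 0, 0, 0, 0, 0]]
  ],
  "force": 20
}}

```text
t: 20.25
tool_pos: [0.5232, -0.2469, 0.2033]
orientation: [0.385, 3.117, -0.001]
force: [-0.2, -0.6, 5.0]
opening: 0.0279
```

```bash
python3 st.py
```

```text
t 20.25 pos [ 0.5232 -0.2469  0.2033] y [ 0.243  0.97  -0.   ] z [ 0.001 -0.001 -1.   ] yaw_y 1.3248 F [-0.2 -0.6  5. ] T [ 0.03 -0.04  0.01] open 0.0279 q [-0.53  0.08  1.59 -0.    1.47 -1.85]
```

Request:
{"api": "servo_tool", "payload": {
  "plan": [
    [[1, 0, 0, 5, 0, 0, 0], [1, 0, 0, 10, 0, 0, 0], [1, 0, 0, 15, 0, 0, 0], [1, 0, 0, 20, 0, 0, 0], [1, 0, 0, 25, 0, 0, 0], [1, 0, 0, 25, 0, 0, 0], [1, 0, 0, 25, 0, 0, 0], [1, 0, 0, 20, 0, 0, 0], [1, 0, 0, 10, 0, 0, 0], [1, 0, 0, 0, 0, 0, 0]]
  ]
}}

```text
t: 21.25
tool_pos: [0.5236, -0.2469, 0.3602]
orientation: [0.385, 3.114, -0.002]
force: [0.3, -0.8, -0.7]
opening: 0.0276
```

```bash
python3 st.py
```

```text
t 21.25 pos [ 0.5236 -0.2469  0.3602] y [ 0.243  0.97  -0.001] z [ 0.003 -0.002 -1.   ] yaw_y 1.325 F [ 0.3 -0.8 -0.7] T [ 0.03 -0.2   0.02] open 0.0276 q [-0.53  0.05  1.33  0.    1.75 -1.85]
```

Request:
{"api": "servo_tool", "payload": {
  "plan": [
    [[1, 10, 20, 5, 0, 0, 0], [1, 15, 40, 5, 0, 0, 0], [1, 15, 44, 0, 0, 0, 0], [1, 15, 44, 0, 0, 0, 0], [1, 10, 46, 0, 0, 0, 0], [1, 5, 46, 0, 0, 0, 0], [1, 0, 46, 0, 0, 0, 0], [1, 0, 46, 0, 0, 0, 0], [1, 0, 46, 0, 0, 0, 0], [1, 0, 46, 0, 0, 0, 0], [1, -5, 40, 0, 0, 0, 0], [1, -6, 20, 0, 0, 0, 0]]
  ]
}}

```text
t: 22.45
tool_pos: [0.5808, 0.2407, 0.3654]
orientation: [-0.38, -3.115, 0.001]
force: [0.2, 0.2, -0.7]
opening: 0.0277
```

Request:
{"api": "servo_tool", "payload": {
  "plan": [
    [[1, 0, 10, 0, 0, 0, 0], [1, 0, 0, 0, 0, 0, 0], [1, 0, 0, 0, 0, 0, 0]]
  ]
}}

```text
t: 22.75
tool_pos: [0.5822, 0.2464, 0.367]
orientation: [-0.386, -3.117, 0.001]
force: [-0.2, 0.5, -0.3]
opening: 0.0277
```

```bash
python3 st.py
python3 - <<'E'
from hf import *
import cv2
s=eyes.read_camera("scene")[:,:,::-1];t=eyes.read_camera("top")[:,:,::-1]
c=lambda im,x,y,w,h,k:cv2.resize(im[y:y+h,x:x+w],None,fx=k,fy=k,interpolation=cv2.INTER_CUBIC)
cv2.imwrite("pics/j_raw.png",s)
a=c(s,295,65,90,120,5);b=c(t,160,190,70,60,5);b=cv2.copyMakeBorder(b,0,300,0,0,cv2.BORDER_CONSTANT)
cv2.imwrite("pics/j.png",np.hstack([a,b]))
E
```

```text
t 22.75 pos [0.5822 0.2464 0.367 ] y [ 0.244  0.97  -0.001] z [-0.001 -0.001 -1.   ] yaw_y 1.3244 F [-0.2  0.5 -0.3] T [ 0.01 -0.19 -0.  ] open 0.0277 q [ 0.32  0.21  1.15 -0.    1.78 -1.  ]
```

View pics/j.png

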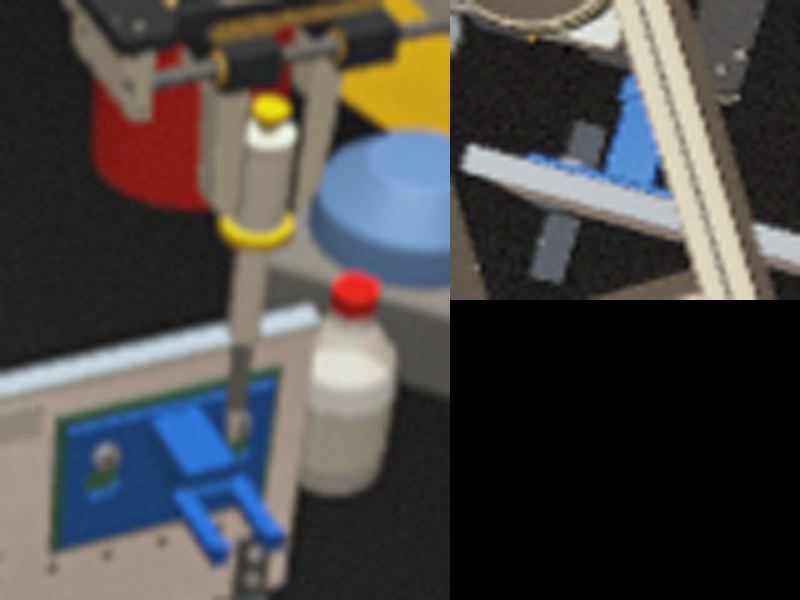

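Run:
```python
from hf import *
P=lambda X:((proj("scene",X)+.5-[295,65])*5).round(0)
h=np.array([.5822,.2464,.367+.0057])
for n,z in (("top",.038),("collar",-.029),("tip",-.162)): print(n,P(h+[0,0,z]))
g=gm+Rz@[.0295,0,.0065]
for q in [(75,-16,2),(75,16,2),(29,16,-2),(25,-15,12),(25,15,12),(-25,-62,13.5),(-25,-62,-73),(-25,62,13.5)]: print(q,P(g+Rz@np.array(q)/1000))
print("seat",g+Rz@[.046,0,-.002])
```

```text
top [266. 107.]
collar [253. 226.]
tip [228. 439.]
(75, -16, 2) [219. 542.]
(75, 16, 2) [274. 528.]
(29, 16, -2) [237. 480.]
(25, -15, 12) [183. 468.]
(25, 15, 12) [234. 456.]
(-25, -62, 13.5) [ 67. 429.]
(-25, -62, -73) [ 60. 547.]
(-25, 62, 13.5) [274. 381.]
seat [0.5835215  0.24709179 0.16465   ]
```

The hanger hangs on both screws, heads at (105,457) and (240,425). The pipette is upright above the fork, with its tip at (235,440) and the prong tips at (217,548) and (272,533). I'll lower it next, watching the forces.

Request:
{"api": "servo_tool", "payload": {
  "plan": [
    [[1, 0.5, 0, -20, 0, 0, 0], [1, 0, 0, -25, 0, 0, 0], [1, 0, 0, -25, 0, 0, 0], [1, 0, 0, -20, 0, 0, 0], [1, 0, 0, 0, 0, 0, 0]]
  ]
}}

```text
t: 23.35
tool_pos: [0.5812, 0.2455, 0.2737]
orientation: [-0.387, -3.112, 0.004]
force: [-0.1, -0.3, -0.1]
opening: 0.0275
```

```bash
python3 st.py
```

```text
t 23.35 pos [0.5812 0.2455 0.2737] y [ 0.245  0.97  -0.003] z [-0.006 -0.002 -1.   ] yaw_y 1.3233 F [-0.1 -0.3 -0.1] T [ 0.03 -0.14 -0.05] open 0.0275 q [ 0.32  0.21  1.32 -0.    1.62 -1.  ]
```

Request:
{"api": "servo_tool", "payload": {
  "plan": [
    [[1, 0, 0, -20, 0, 0, 0], [1, 0, 0, -20, 0, 0, 0], [1, 0, 0, -15, 0, 0, 0], [1, 0, 0, -10, 0, 0, 0], [1, 0, 0, 0, 0, 0, 0]]
  ]
}}

```text
t: 23.85
tool_pos: [0.582, 0.2469, 0.2114]
orientation: [-0.386, -3.116, 0.002]
force: [1.0, 0.8, 0.0]
opening: 0.0275
```

```bash
python3 st.py
```

```text
t 23.85 pos [0.582  0.2469 0.2114] y [ 0.244  0.97  -0.001] z [-0.002 -0.001 -1.   ] yaw_y 1.3246 F [1.  0.8 0. ] T [ 0.01 -0.1   0.01] open 0.0275 q [ 0.32  0.23  1.41 -0.    1.5  -1.  ]
```

Request:
{"api": "servo_tool", "payload": {
  "plan": [
    [[1, 0, 0, -6, 0, 0, 0], [1, 0, 0, -5, 0, 0, 0], [1, 0, 0, -4, 0, 0, 0], [1, 0, 0, -2, 0, 0, 0], [1, 0, 0, 0, 0, 0, 0]]
  ]
}}

```text
t: 24.35
tool_pos: [0.5823, 0.2474, 0.1953]
orientation: [-0.385, -3.117, 0.0]
force: [0.3, 0.1, -0.6]
opening: 0.0277
```

```bash
python3 st.py; python3 asc.py | sed -n '19,41p'
```

```text
t 24.35 pos [0.5823 0.2474 0.1953] y [ 0.243  0.97  -0.   ] z [-0. -0. -1.] yaw_y 1.3251 F [ 0.3  0.1 -0.6] T [-0.05 -0.14 -0.  ] open 0.0277 q [ 0.32  0.24  1.43 -0.    1.47 -1.  ]
152.62 bbbbbbbbbbbbbbbbbbbbbbbbbbbbbbbbbbbbbbbbbbbbbbbbbbbbbbbbbbbbbbbbbbbbBBBB
153.12 bbbbbbbbbbbbbbbbBBB......BBBbbbbbbbbbbbbbbbbbbbbbbbbbbbbbbbbbbbbbbbbbBBB
153.62 bbbbbbbbbbbbbbB.............BBbbbbbbbbbbbbbbbbbbbbbbbbbbbbbbbbbbbbbbbbbb
154.12 bbbbbbbbbbbBB...hhhhhhhhhhh...BBbbbbbbbbbbbbbbbbbbbbbbbbbbbbbbbbbbbbbbbb
154.62 bbbbbbbbbbBB..hhhhWWhhhhhhhhhh.BBbbbbbbbbbbbbbbbbbbbbbbbbbbbbbbbbbbbbbbb
155.12 bbbbbbbbbBB..hhhhhhhhhhhhhhhhhh.BBbbbbbbbbbbbbbbbbbbbbbbbbbbbbbbbbbbbbbb
155.62 bbbbbbbbbB..hhhhhhhhhhhhhhhhhhh.BBbbbbbbbbbbbbbbbbbbbbbbbbbbbbbbbbbbbbbb
156.12 bbbbbbbbbB..hhhhhhhhhhhhhhhhhhh.BBbbbbbbbbbbbbbbbbbbbbbbbbbbbbbbbbbbbbbb
156.62 bbbbbbbbbBB.hhhhhhhhhhhhhhhhhh..Bbbbbbbbbbbbbbbbbbbbbbbbbbbbbbbbbbbbbbbb
157.12 bbbbbbbbbbB..hhhhhhhhhhhhh.....Bbbbbbbbbbbbbbbbbbbbbbbbbbbbbbbbbbbbbbbbb
157.62 bbbbbbbbbbB...hhhhhhhhhh.....ggBbbbbbbbbbbbbbbbbbbbbbbbbbbbbbbbbbbbbbbbb
158.12 bbbbbbbbbbBg.....hhhh.....ggggg
[... 221 characters left out ...]
gggggggggggggggggggBbbbbbbbbbbbbbbbbbbbbbbbbbbbbbbbbbbbbbbbb
160.12 bbbbBgggggggggggggggggggggggggBbbbbbbbbbbbbbbbbbbbbbbbbbbbbbbbbbbbbbbbbb
160.62 bbbBggggggggggggggggggggggggBBbbbbbbbbbbbbbbbbbbbbbbbbbbbbbbbbbbbbbbbbbb
161.12 bbbBggggggggggggggggggggggBBbbbbbbbbbbbbbbbbbbbbbbbbbbbbbbbbbbbbbbbbbbbb
161.62 bbBBggggggggggggggggggg.BBbbbbbbbbbbbbbbbbbbbbbbbbbbbbbbbbbbbbbbbbbbbbbb
162.12 bbbBgggggggggggggg..BBBbbbbbbbbbbbbbbbbbbbbbbbbbbbbbbbbbbbbbbbbbbbbbbbbb
162.62 bbbBB.ggg.BBBBBBBBBbbbbbbbbbbbbbbbbbbbbbbbbbbbbbbbbbbbbbbbbbbbbbbbbbbbbb
163.12 bbbbbbbbbbbbbbbbbbbbbbbbbbbbbbbbbbbbbbbbbbbbbbbbbbbbbbbbbbbbbbbbbbbbbbbb
163.62 bbbbbbbbbbbbbbbbbbbbbbbbbbbbbbbbbbbbbbbbbbbbbbbbbbbbbbbbbbbbbbbbbbbbbbbb
```

Hanger undisturbed. I'll keep lowering until the prongs carry the collar.

Request:
{"api": "servo_tool", "payload": {
  "plan": [
    [[1, 0, 0, -2, 0, 0, 0], [1, 0, 0, -1, 0, 0, 0], [1, 0, 0, -1, 0, 0, 0], [1, 0, 0, 0, 0, 0, 0]]
  ]
}}

```text
t: 24.9
tool_pos: [0.5824, 0.2474, 0.1914]
orientation: [-0.385, -3.118, 0.0]
force: [-0.3, -0.0, -1.2]
opening: 0.0278
```

```bash
python3 st.py
```

```text
t 24.9 pos [0.5824 0.2474 0.1914] y [ 0.243  0.97  -0.   ] z [-0. -0. -1.] yaw_y 1.325 F [-0.3 -0.  -1.2] T [ 0.05 -0.17 -0.02] open 0.0278 q [ 0.32  0.24  1.44 -0.    1.47 -1.  ]
```

Request:
{"api": "servo_tool", "payload": {
  "plan": [
    [[1, 0, 0, -1, 0, 0, 0], [1, 0, 0, -1, 0, 0, 0], [1, 0, 0, 0, 0, 0, 0]]
  ]
}}

```text
t: 25.2
tool_pos: [0.5824, 0.2474, 0.1894]
orientation: [-0.385, -3.118, 0.0]
force: [0.2, 1.1, -0.2]
opening: 0.0273
```

```bash
python3 st.py
```

```text
t 25.2 pos [0.5824 0.2474 0.1894] y [ 0.243  0.97  -0.   ] z [-0. -0. -1.] yaw_y 1.3249 F [ 0.2  1.1 -0.2] T [ 0.05 -0.15 -0.02] open 0.0273 q [ 0.32  0.24  1.44  0.    1.46 -1.  ]
```

Request:
{"api": "servo_tool", "payload": {
  "plan": [
    [[1, 0, 0, -1, 0, 0, 0], [1, 0, 0, -1, 0, 0, 0], [1, 0, 0, 0, 0, 0, 0]]
  ]
}}

```text
t: 25.5
tool_pos: [0.5825, 0.2474, 0.1876]
orientation: [0.385, 3.118, 0.0]
force: [-0.6, 0.3, -1.1]
opening: 0.0276
```

```bash
python3 st.py
python3 - <<'E'
from h import *
# yellow collar & cap rows in scene vs prediction
import cv2
s=np.mean([eyes.read_camera("scene").astype(float) for _ in range(2)],0).astype(int)
x0,y0,w,h=322,110,40,60
for j in range(h):
    print(y0+j,"".join((lambda r,g,b:"Y" if r>130 and g>110 and b<90 else "b" if b>max(r,g)*1.5 and b<170 else "B" if b>max(r,g)*1.3 else "W" if min(r,g,b)>150 else "." if max(r,g,b)<60 else "o")(*s[y0+j,x0+i]) for i in range(w)))
S=np.array([.5835,.2471,.1647])
for n,z in (("collar under",0),("collar top",.008),("top",.071)): print(n,proj("scene",S+[0,0,z]).round(1))
E
```

```text
t 25.5 pos [0.5825 0.2474 0.1876] y [0.243 0.97  0.   ] z [ 0.  0. -1.] yaw_y 1.325 F [-0.6  0.3 -1.1] T [ 0.05 -0.14  0.  ] open 0.0276 q [ 0.32  0.24  1.44 -0.    1.46 -1.  ]
110 .....ooooWWoo.......ooooooooooooo......o
111 .....oooooWWoo............oo..........oo
112 .....oooooWWWooo.....................ooo
113 .....ooooooWWWWooo.................ooooo
114 .....oooooooWWWWWooooo..........oooooooo
115 .....ooooooooWWWWWWWoooo.ooooooooooooo..
116 ....oooooooooWWWWWWWWWooooooooooooooo...
117 ....ooooooooooWWWWWWWWooooooooooooooo...
118 ....oooooooooooWWWWWoooooooooooooooooooo
119 ....oooooooooooooooooooWoooooooooooooooo
120 ....ooooooooooooooooooWWoooooooooYoooooo
121 ....oooooooooooooooooooooooooooooooooooo
122 ....oooooooooooooooooooooooooooooooooooo
123 ....oooooooooooooooooooooooooooWWooooooo
124 .....oooooooooooooooWWWooooWWWWWWooooooo
125 ......ooooooooooooWWWWWWoooWWoooooo.oo..
126 .o....oooooooooooWWWWWWWoooooooooo......
127 ooo....ooooooWWWWWWWoooooooooooooo......
128 ooYo....ooooWWWWooooooooooooooo......ooo
129 ooYo....ooooooooooooooooooo.......oooooo
130 oooo.....oooooooooo
[... 1146 characters left out ...]

156 bbbbbbbBoooooooooooooooooooooooooooooooo
157 bbbbbbbooooooooooooooooooooooooooooooooo
158 bbbbbbbooooooooooooooooooooooooooooooooo
159 bbbbbbbooooooooooooooooooooooooooooooooo
160 bbbbbbbBoooooooooooooooooooooooooooooooo
161 bbbbbbbboooooooooooooooooooooooooooooooo
162 bbbbbbbbbBoooooooooooooooooooooooooooooo
163 bbbbbbbbBBooooooooooooooooooooooo..ooooo
164 bbbbbbbbBBBooooooooooooYYoooooooo.......
165 bbbbbbbbbBBooYoooooooooYooooooooo.......
166 bbbbbbbbbbBoYYYoooooooYYooooooooo.......
167 bbbbbbbbbbBBoYYYoooooYYYoBBooooo........
168 bbbbbbbbBbbBoYYYYYYYYYYYoBBBoooo........
169 bbbbBBoooobbBooYYYYYYYYoBBBBoWoo........
collar under [339.1 165.7]
collar top [339.3 163.5]
top [341.5 144.9]
```

Request:
{"api": "servo_tool", "payload": {
  "plan": [
    [[1, 0, 0, -1, 0, 0, 0], [1, 0, 0, -1, 0, 0, 0], [1, 0, 0, 0, 0, 0, 0]]
  ]
}}

```text
t: 25.9
tool_pos: [0.5832, 0.2473, 0.1867]
orientation: [0.385, 3.116, 0.001]
force: [0.8, -1.1, 5.0]
opening: 0.0276
```

```bash
python3 st.py
```

```text
t 25.9 pos [0.5832 0.2473 0.1867] y [0.244 0.97  0.001] z [ 0.002  0.    -1.   ] yaw_y 1.3248 F [ 0.8 -1.1  5. ] T [-0.25 -0.2  -0.02] open 0.0276 q [ 0.32  0.24  1.44 -0.    1.46 -1.  ]
```

Request:
{"api": "servo_tool", "payload": {
  "plan": [
    [[0.5, 0, 0, 1, 0, 0, 0], [0, 0, 0, 0, 0, 0, 0], [0, 0, 0, 0, 0, 0, 0], [-0.3, 0, 0, 0, 0, 0, 0], [-0.3, 0, 0, 0, 0, 0, 0], [-0.3, 0, 0, 0, 0, 0, 0], [-0.3, 0, 0, 0, 0, 0, 0], [-0.3, 0, 0, 15, 0, 0, 0], [-0.3, 0, 0, 30, 0, 0, 0], [-0.3, 0, 0, 45, 0, 0, 0], [-0.3, 0, 0, 45, 0, 0, 0], [-0.3, 0, 0, 40, 0, 0, 0]]
  ]
}}

```text
t: 27.1
tool_pos: [0.5824, 0.2474, 0.3657]
orientation: [0.385, 3.116, 0.002]
force: [0.9, 0.9, -0.3]
opening: 0.0605
```

Request:
{"api": "servo_tool", "payload": {
  "plan": [
    [[-0.3, -20, -30, 0, 0, 0, 0], [-0.3, -20, -40, 0, 0, 0, 0], [-0.3, -20, -40, 0, 0, 0, 0], [-0.3, -20, -40, 0, 0, 0, 0], [-0.3, -20, -40, 0, 0, 0, 0], [-0.3, -20, -40, 0, 0, 0, 0], [-0.3, 0, 0, 0, 0, 0, 0], [-0.3, 0, 0, 0, 0, 0, 0]]
  ]
}}

```text
t: 27.9
tool_pos: [0.4624, 0.0167, 0.3632]
orientation: [0.389, 3.115, 0.001]
force: [0.3, 0.8, 0.9]
opening: 0.0607
```

```bash
python3 st.py
python3 - <<'E'
from hf import *
import cv2
im={n:eyes.read_camera(n) for n in("scene","top")}
s,t=im["scene"][:,:,::-1],im["top"][:,:,::-1]
c=lambda im,x,y,w,h,k:cv2.resize(im[y:y+h,x:x+w],None,fx=k,fy=k,interpolation=cv2.INTER_CUBIC)
a=c(s,295,110,85,100,5);b=c(t,155,180,70,60,5);b=cv2.copyMakeBorder(b,0,200,0,0,cv2.BORDER_CONSTANT)
cv2.imwrite("pics/k.png",np.hstack([a,b]))
def yel(n,x0,y0,w,h):
    q=im[n][y0:y0+h,x0:x0+w].astype(int);m=(q[...,0]>120)&(q[...,1]>100)&(q[...,2]<100)
    nn,l,st,ce=cv2.connectedComponentsWithStats(m.astype(np.uint8),connectivity=8)
    for i in range(1,nn):
        if st[i,4]>4: print(n,"yellow",st[i].tolist(),(ce[i]+[x0,y0]).round(1))
yel("scene",325,130,35,55);yel("top",155,185,70,50)
S=np.array([.5835,.2471,.1647])
for n in("scene","top"):print(n,"pred top",proj(n,S+[0,0,.071]).round(1),"collar",proj(n,S+[0,0,.004]).round(1))
E
```

```text
t 27.9 pos [0.4624 0.0167 0.3632] y [0.246 0.969 0.001] z [ 0.003  0.    -1.   ] yaw_y 1.3226 F [0.3 0.8 0.9] T [ 0.01 -0.13  0.  ] open 0.0607 q [-0.08 -0.26  1.62  0.    1.78 -1.4 ]
scene yellow [14, 15, 7, 6, 33] [342.2 147.4]
scene yellow [9, 32, 13, 11, 58] [340.2 167.8]
scene pred top [341.5 144.9] collar [339.2 164.6]
top pred top [198.5 200.1] collar [201.8 203.7]
```

```bash
python3 - <<'E'
from hf import *
import cv2
o=cv2.imread("pics/scene0raw.png")[:,:,::-1].astype(int)
n=eyes.read_camera("scene").astype(int);t=eyes.read_camera("top").astype(int)
def yel(q0,x0,y0,w,h,tag):
    q=q0[y0:y0+h,x0:x0+w];m=(q[...,0]>120)&(q[...,1]>100)&(q[...,2]<100)
    nn,l,st,ce=cv2.connectedComponentsWithStats(m.astype(np.uint8),connectivity=8)
    for i in range(1,nn):
        if st[i,4]>4: print(tag,st[i,4],(ce[i]+[x0,y0]).round(1))
yel(o,140,190,40,50,"stand");H=np.array([.5234,-.2469,.209])
print(proj("scene",H+[0,0,.038]).round(1),proj("scene",H-[0,0,.029]).round(1))
d=np.abs(n-o).max(2)>45;d=cv2.morphologyEx(d.astype(np.uint8),cv2.MORPH_OPEN,np.ones((3,3)))
nn,l,st,ce=cv2.connectedComponentsWithStats(d)
print("changed:",[st[i].tolist() for i in range(1,nn) if st[i,4]>15])
q=t[190:215,185:215]
for j in range(25):print("".join((lambda r,g,b:"Y" if r>120 and g>100 and b<.7*g else "B" if b>max(r,g)*1.3 else "W" if min(r,g,b)>140 else "." if max(r,g,b)<60 else "o")(*q[j,i]) for i in range(30)))
x=n[136:190,312:362]
for j in range(54):print(136+j,"".join((lambda r,g,b:"Y" if r>110 and g>90 and b<.6*g else "b" if b>max(r,g)*1.5 and b<170 else "B" if b>max(r,g)*1.3 else "W" if min(r,g,b)>150 else "." if max(r,g,b)<60 else "o")(*x[j,i]) for i in range(50)))
E
python3 asc.py | sed -n '19,41p'
```

```text
stand 55 [154.4 204.5]
stand 70 [159.9 225.6]
[153.8 203.6] [158.6 223.7]
changed: [[0, 0, 49, 20, 618], [150, 0, 49, 49, 1078], [246, 0, 13, 29, 217], [122, 25, 4, 6, 21], [213, 33, 60, 42, 1279], [127, 36, 16, 17, 151], [146, 44, 10, 15, 84], [182, 58, 34, 28, 375], [268, 70, 14, 14, 123], [214, 73, 36, 11, 145], [228, 78, 32, 36, 305], [208, 80, 5, 6, 22], [200, 85, 6, 4, 20], [209, 86, 7, 5, 27], [184, 88, 17, 10, 106], [203, 91, 5, 7, 30], [217, 93, 11, 26, 206], [308, 141, 42, 38, 917], [238, 154, 44, 40, 982], [340, 168, 12, 7, 48], [149, 201, 18, 30, 321], [160, 237, 7, 9, 53]]
..............................
..............................
..............................
.............BBBB.............
.............BBBB.............
............BBBBBB............
............BBBooo.....BBBB...
............oWWWWWo....BBBB...
...........ooYYYYWWo...BBBBB..
..........ooYYYYYWWWYoBBBBB...
..........oWYYYYYYWWoYoBBBB...
..........oWWYYYYYWWoYWBBBB...
..........oWWYYYYWWWoYYWBB....
..........oWWWWWWWWWoYYWBB....
..........BoWWWWWWWooYYWBB....
..........BBooWWWooooYYoB.....
.........BB
[... 4377 characters left out ...]
ggggggggggggggggggggBbbbbbbbbbbbbbbbbbbbbbbbbbbbbbbbbbbbbbbb
160.12 bbbbB.gggggggggggggggggggggggggBbbbbbbbbbbbbbbbbbbbbbbbbbbbbbbbbbbbbbbbb
160.62 bbbBBggggggggggggggggggggggg.BBbbbbbbbbbbbbbbbbbbbbbbbbbbbbbbbbbbbbbbbbb
161.12 bbbBgggggggggggggggggggggBBbbbbbbbbbbbbbbbbbbbbbbbbbbbbbbbbbbbbbbbbbbbbb
161.62 bbbBgggggggggggggggggggBBbbbbbbbbbbbbbbbbbbbbbbbbbbbbbbbbbbbbbbbbbbbbbbb
162.12 bbbB.ggggggggggggggggBBbbbbbbbbbbbbbbbbbbbbbbbbbbbbbbbbbbbbbbbbbbbbbbbbb
162.62 bbbbBBgggggg.BBBBBBBBbbbbbbbbbbbbbbbbbbbbbbbbbbbbbbbbbbbbbbbbbbbbbbbbbbb
163.12 bbbbbbBBBBBbbbbbbbbbbbbbbbbbbbbbbbbbbbbbbbbbbbbbbbbbbbbbbbbbbbbbbbbbbbbb
163.62 bbbbbbbbbbbbbbbbbbbbbbbbbbbbbbbbbbbbbbbbbbbbbbbbbbbbbbbbbbbbbbbbbbbbbbbb
```

```bash
python3 -c "
from plant import job
print(job.close_job())"
```

```text
the job is handed in; nothing more can be done
None
```

The blue hanger now hangs on both screws of the green plate. The yellow-capped pipette hangs upright in its fork. I handed the job in after about 28 s of the 67 s allowed; no verdict came back.

**Hanger:** it went onto the green screws only after several tries. My sideways and depth estimates were a few mm off, so it caught first on the screw heads and then at the slots. One jam reached about 32 N at the wrist. I raised it, shifted it sideways and inward, and it then went down and carried load. The last images show the left screw head at the top of its slot, unchanged after the pipette was hung. An earlier image showed both screws in place.

**Pipette:** lowering stopped at about 5 N with the TCP roughly 5 mm below the height I had predicted. I take this as the fork sagging slightly from the slack on the screws, but did not confirm it. In both cameras the cap and collar lie where a level, upright pipette should be, in line with the seat. In the scene view they also appear about 1.5 px (roughly 5 mm) low.

**Everything else:** comparing the scene camera's last image with its first, only the hanger, the yellow pipette and the arm had changed. The arm is clear of everything.

**Not checked:** the 12-picture viewing limit was reached, so I made the final checks from pixel printouts instead of a viewed picture.

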